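# Fetch the rear label reel and load the mug labeller

### The job

The labeller needs the wide label reel, which hangs at the back of the crowded hook. Move the two narrow reels in front of it over to the spare hook and leave them hanging there, then take down the wide reel, lay it flat on the bench and let go so that you can take hold of it afresh, and seat it over the hub of the labeller's reel plate, flat and fully down. Leave the mugs alone.

Things in the scene. Friction and masses are not known exactly. Their poses are not given: they have to be found in the camera images.
- hook_full: The crowded hook, fixed: a dark steel bench stand (base plate 220 x 150 x 8 mm, 20 mm square post) with one level round arm, 8 mm thick, middle line 200 mm above the bench, running from the post along the stand's -x. Origin: on the bench at the post's axis; z up. On the arm hang the wide reel (about 70 mm from the post's axis), then the narrow ones (about 133 and 187 mm), 25 mm or more apart.
- full_tip (a point): The tip of the crowded hook's upturned end, on the bar's middle line: 248 mm out from the post's axis, 15 mm above the arm's middle line (the metal reaches 4 mm further). The arm is straight and level for 235 mm from the post's axis. The post's top is 11 mm above the arm's middle line. Things leave the arm over this end only.
- hook_spare: The spare hook, fixed, empty at the start: the same kind of stand but taller, its arm's middle line 240 mm above the bench, running from the post along the stand's -x. Origin: on the bench at the post's axis; z up.
- spare_tip (a point): The tip of the spare hook's upturned end: 248 mm out from the post's axis, 15 mm above the arm's middle line (the metal reaches 4 mm further), straight arm of 235 mm, as on the crowded hook.
- reel_wide: The wide label reel, a rigid ring of wound labels on a cardboard core, 0.13 to 0.25 kg: 110 mm outside, 76 mm through the core (wall 17 mm thick), 40 mm wide along its axis. Origin: the ring's centre, mid-width; x is the ring's axis. Hanging, its centre is 34 mm below the arm's middle line; flat on the bench it is 20 mm up.
- reel_narrow_a: A narrow label reel: 110 mm outside, 76 mm core, 17 mm wall like the wide one, but 24 mm wide along its axis, 0.08 to 0.15 kg. Origin: the ring's centre, mid-width; x is the ring's axis. Hanging, its centre is 34 mm below the arm's middle line. It hangs in front of the wide reel.
- reel_narrow_b: The other narrow label reel, the same as reel_narrow_a in every size. The two may hang in either order, both in front of the wide reel.
- labeller: The bench labelling machine, fixed: grey chassis with an aluminium deck 65 mm above the bench. Origin: on the bench below the axis of its reel plate; z up. The chassis reaches from -140 to 160 mm along its x, -340 to 100 mm along its y. On the deck towards -y: guide rollers up to 127 mm above the bench, 120 mm and more from the hub's axis, a drive head up to 185 mm, 180 mm away, and a mug, 168 mm, 290 mm away.
- hub_seat (a point): Where the wide reel's centre lies when seated: on the hub's axis, 98 mm above the bench. The reel plate is a level steel disc 170 mm across, its top 78 mm above the bench, free to spin; the black hub on it is 72 mm across, its top 94 mm above the bench with the edge bevelled 5 mm, and a small nut (16 mm across) on top reaches 100 mm.
- mug_plain: A white ceramic mug standing on the bench, 82 mm across and 95 mm high, its handle out to 77 mm from its axis. Origin: the centre of its foot. Leave alone.
- mug_printed: A mug with a yellow flowered print standing on the bench, same size as the white one. Origin: the centre of its foot. Leave alone.

How it is judged:
On the way, in this order (a step that is already met when the one before it is completed fails the run):
1. both narrow reels hang on the spare hook's arm, let go (x of reel_narrow_a in the frame of hook_spare between -0.23 and -0.02 m and y of reel_narrow_a in the frame of hook_spare between -0.02 and 0.02 m and z of reel_narrow_a in the frame of hook_spare between 0.196 and 0.216 m and contact force between the fingers and reel_narrow_a below 0.2 N and x of reel_narrow_b in the frame of hook_spare between -0.23 and -0.02 m and y of reel_narrow_b in the frame of hook_spare between -0.02 and 0.02 m and z of reel_narrow_b in the frame of hook_spare between 0.196 and 0.216 m and contact force between the fingers and reel_narrow_b below 0.2 N), for 0.2 s.
2. the wide reel lies flat on the bench, let go and still ((angle between reel_wide's own x axis and vertical below 0.1 rad or angle between reel_wide's own x axis and vertical above 3.04 rad) and height (world z) of reel_wide below 0.026 m and contact force between the fingers and reel_wide below 0.2 N and linear speed of reel_wide below 0.05 m/s), for 0.2 s.
At the end, for the whole second after the job is handed in: Both narrow reels hang on the spare hook's arm (centre within 10 mm of hanging height, 20 mm sideways of the arm); the wide reel is over the hub, flat on the reel plate (centre within 5 mm of hub_seat, axis within 0.05 rad of upright); all three let go and at rest (all of step 1 and distance between reel_wide and hub_seat below 0.005 m and angle between the x axis of reel_wide and the z axis of labeller, either way round below 0.05 rad and linear speed of each of reel_wide, reel_narrow_a, reel_narrow_b below 0.05 m/s); the robot touches nothing.
It fails at once if a mug is knocked over or pushed more than 25 mm (distance of any of mug_plain, mug_printed from where it was at the start of the episode above 0.025 m or angle between any of mug_plain, mug_printed's own z axis and vertical above 0.35 rad).
It also fails if it takes over 72 s, if anything falls off the work surface, if the arm or the gripper's body presses on something with over 40 N, if the wrist force passes 120 N, or if a joint passes its speed limit or range.

### The arm

A 6-joint arm with a two-finger parallel gripper is mounted at the origin on the work surface. World frame = base frame: x ahead of the robot, y to its left, z up, the work surface at z = 0. Lengths are in m, angles in rad, forces in N, time in s.
With the tool pointing down it reaches from about 0.35 to 0.975 m from the base axis. Payload 4.9 kg.
Tool frame: the origin (TCP) lies midway between the tips of the shut fingers; the grasp point (between the pads) lies 19 mm behind it; z points along the fingers, y is the direction in which the jaws open and shut (so a half turn about z gives the same grasp; the last joint's range is limited). The gripper opens to 85 mm and grips with 20 to 120 N. Pads are 22 mm wide; open, the fingers measure 114 mm over their backs; the gripper's body (76 mm by 85 mm) begins 54 mm behind the grasp point. The pads swing forward as they close: fully open they stand 13 mm farther back than shut.
Start: joints at [1.206, 0.053, 1.613, -0, 1.476, -0.119], TCP at [0.152, 0.606, 0.231] pointing down, gripper open.
Joint ranges: [-3.01, 3.01], [-1.01, 2.22], [0.06, 2.58], [-1.02, 4.17], [0.09, 2.62], [-3.14, 3.14]. Speed limits (rad/s): [2.57, 2.57, 3.14, 3.14, 3.14, 3.14].

### API

Orientations are given as a unit quaternion [w, x, y, z].
In Python, from plant import manip gives the robot as it stands. The module is installed in compiled form; this text tells all that it offers.
- The arm moves only by the tool move_arm, never from a script. Its argument "rows" is a list of rows, each an object of numbers: "tx", "ty", "tz": the shift along the tool's x, y, z in m; "ax", "ay", "az": the turn, a rotation vector about the tool's x, y, z in degrees; "jaw": the closure in counts, from 0 (fully open) to 255 (shut). In form: [{"tx": .., "ty": .., "tz": .., "ax": .., "ay": .., "az": .., "jaw": ..}, ...]. A call has 1 to 12 rows; each row shifts and turns the pose as measured when the row begins, along the tool's axes as they then stand; what a row does not reach is not made up. A row lasts 1/10 s, in which the tool goes at most 50 mm and 8.59 degrees, less where a joint would pass 70% of its speed; a pose out of reach is approached as far as the arm can. A call with a gripper value outside its range is refused whole. The fingers move at their own pace and stop on an object; the grip force is fixed at half the most. Time passes only in rows, so rows that do not move let the fingers close. It gives the time, the measured TCP pose, the force and the opening at its end, in the units of the state.
- manip.state(): the state, without advancing time (a new reading comes with each control period).
- manip.grab_frame(name): name is "scene" or "top" or "wrist"; returns a dict with "color" (400x640x3 uint8, red, green, blue), "intrinsics" (3x3 intrinsics, pixels), "R" (3x3) and "t" (3): a world point X has camera coordinates R X + t. Camera axes: x right, y down, z forward; pixel columns grow to the right and rows downward; lengths in m; the calibration is good to about 2 mm. A picture is of the moment at which its call begins. There is no depth.
- manip.job_done(): hands the job in, once; it reports no verdict.
The state is a dict: "time": time; "joint_pos": joint angles; "joint_vel": joint speeds; "joint_efforts": joint torques, N m; "tool_pos": TCP position; "tool_rot": TCP orientation; "contact_force": force on the tool from outside, world axes, zero at the start; "ft_torque": the same for the moment, N m; "gripper_width": opening from 0.0 (shut) to 1.0 (fully open).
Only numpy, scipy, OpenCV 4.12 (cv2) and the standard library are available. Lean on these libraries where they do the work, as an engineer would, in place of code of your own. Each camera call takes 0.05 s, during which the arm holds its last target.

## Working session

There is one attempt and no reset: what is moved stays moved. The work goes in short steps, Python scripts to look and compute and a tool call to move; the robot and the scene stay as the last step left them, time stands still between calls to the robot, and variables do not carry over. Pictures are saved under pics/ and viewed, and the job is handed in when it is done.

Besides the shell and the picture viewer there is one more tool, called as a command line: name --argument value ..., lists and objects as JSON in quotes. move_arm: Moves the arm, as the interface text tells. Its arguments: {"type":"object","properties":{"rows":{"type":"array"}},"required":["rows"]}

```bash
mkdir -p pics
python3 - <<'E'
from plant import manip
import cv2,numpy as np
print(manip.state())
for n in ["scene","top","wrist"]:
    f=manip.grab_frame(n)
    cv2.imwrite(f"pics/{n}0.png",f["color"][:,:,::-1])
    np.savez(f"pics/{n}0.npz",**f)
    R,t=f["R"],f["t"]; print(n,f["intrinsics"].tolist(),R.round(4).tolist(),(-R.T@t).round(3))
E
```

```text
{'time': 0.0, 'joint_pos': array([ 1.20596582e+00,  5.33396214e-02,  1.61429531e+00,  2.57528783e-05,
        1.47603061e+00, -1.19017974e-01]), 'joint_vel': array([ 0.00031019, -0.00011487,  0.00043696,  0.00019418, -0.00094653,
       -0.00024772]), 'joint_efforts': array([ 8.87588158e-05, -3.93692207e+01, -3.70173597e+01, -1.87612051e-05,
        7.03830548e-03,  5.71309187e-06]), 'tool_pos': array([0.15186703, 0.60561779, 0.23007294]), 'tool_rot': array([-2.60746339e-04,  1.22598219e-01,  9.92455844e-01, -1.00319079e-03]), 'contact_force': array([0.63508775, 0.81985089, 0.83967241]), 'ft_torque': array([-0.03138614, -0.0270394 ,  0.01634031]), 'gripper_width': 0.9997613910112833}
scene [[424.92397839225066, 0.0, 321.54895626630383], [0.0, 424.92397839225066, 195.64659078671565], [0.0, 0.0, 1.0]] [[0.7848, 0.6192, 0.0256], [0.367, -0.431, -0.8243], [-0.4993, 0.6564, -0.5655]] [ 1.15  -0.809  0.892]
top [[398.1307003091129, 0.0, 318.69510382953655], [0.0, 398.1307003091129, 197.90399546230645], [0.0, 0.0, 1.0]] [[-0.0209, -0.9996, 0.0185], [-0.9953, 0.019, -0.0949], [0.0945, -0.0204, -0.9953]] [0.404 0.039 1.312]
wrist [[316.0890281187044, 0.0, 318.6937293662833], [0.0, 316.0890281187044, 201.95711295771753], [0.0, 0.0, 1.0]] [[0.2443, 0.9697, -0.002], [0.9213, -0.2314, 0.3125], [0.3025, -0.0782, -0.9499]] [0.074 0.626 0.372]
```

View pics/scene0.png

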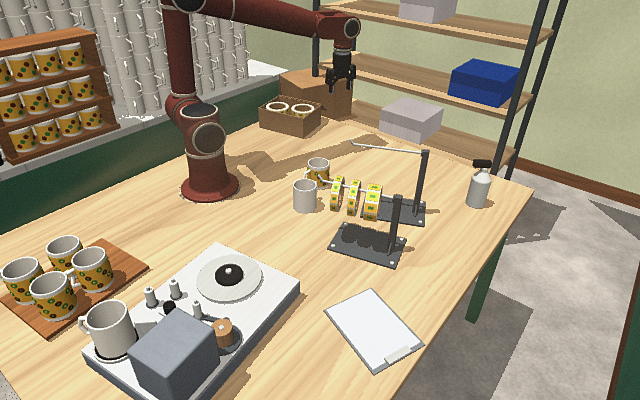

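View pics/top0.png

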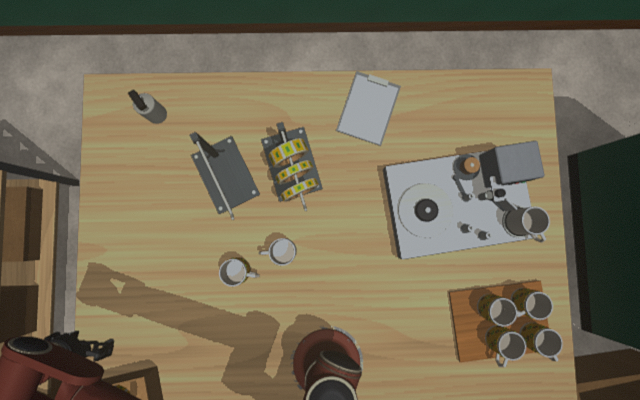

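View pics/wrist0.png

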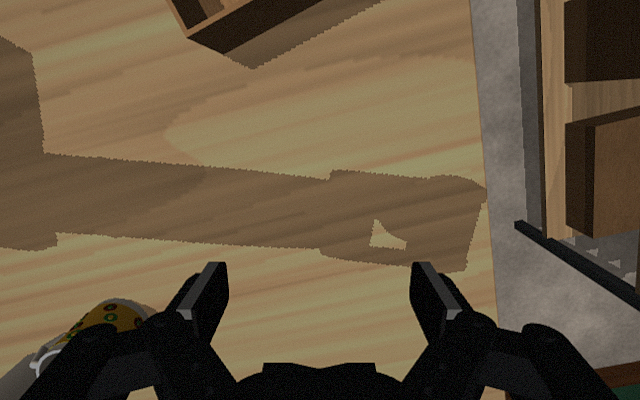

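The scene view shows the crowded hook's three reels at about (335–372, 200) and the spare hook's tip near (352,143). In the top view the crowded hook runs from (281,127) to (306,208), the spare hook from (196,136) to (232,216), and the hub is at (427,210). I'll zoom in for measurement.

Run:
```python
import cv2,numpy as np
a=cv2.imread("pics/top0.png"); b=cv2.imread("pics/scene0.png")
c=cv2.resize(a[110:290,185:335],None,fx=4,fy=3.3,interpolation=cv2.INTER_CUBIC)
cv2.imwrite("pics/z1.png",cv2.resize(a[115:225,185:325],(784,616))[:600])
cv2.imwrite("pics/z2.png",cv2.resize(b[130:270,300:440],(600,600)))
cv2.imwrite("pics/z3.png",cv2.resize(a[150:265,375:555],(800,511)))
cv2.imwrite("pics/z4.png",cv2.resize(b[235:355,130:310],(780,520)))
```

```text
(no output)
```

View pics/z1.png

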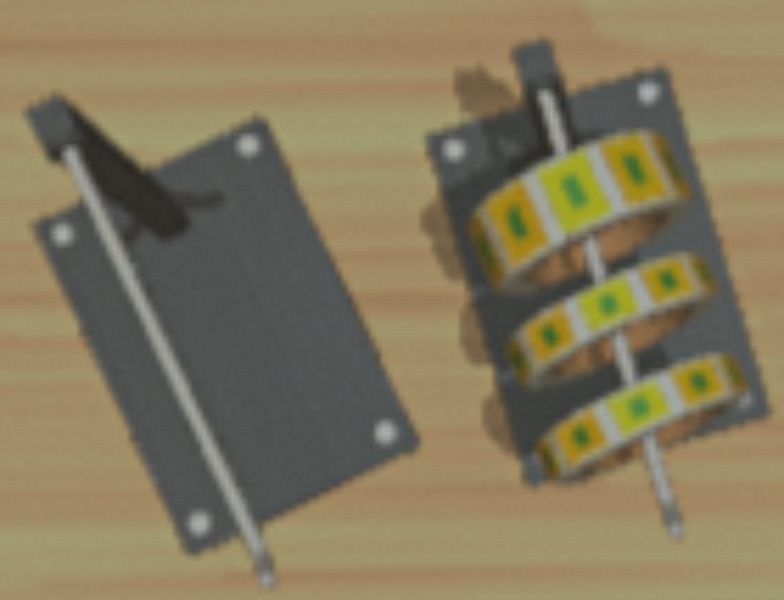

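View pics/z2.png

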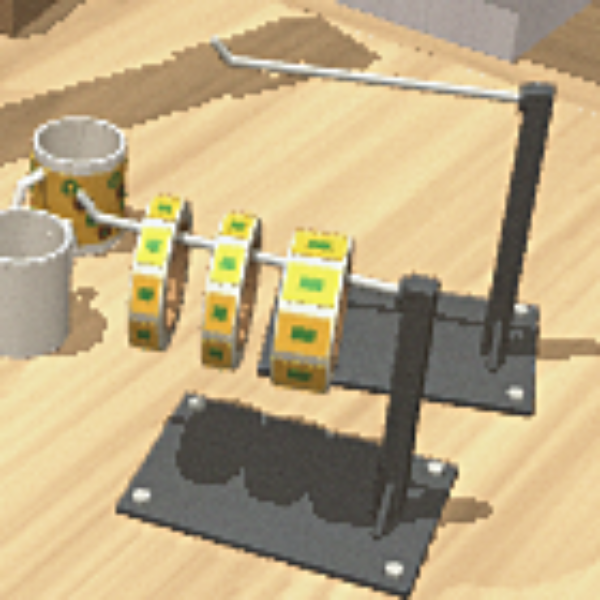

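View pics/z3.png

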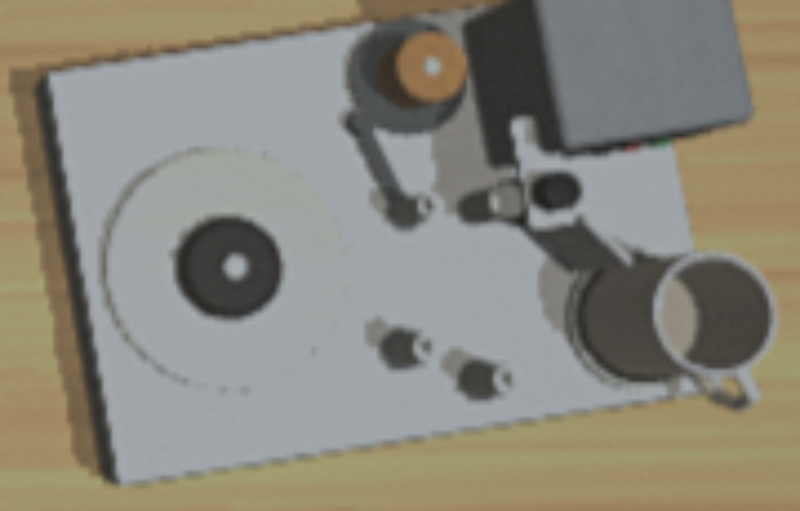

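View pics/z4.png

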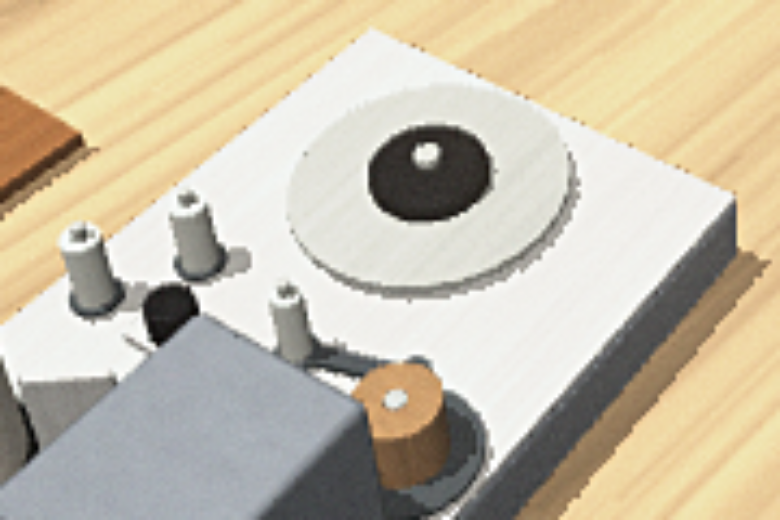

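```bash
cat > h.py <<'E'
import numpy as np,cv2
from plant import manip
def load(n,i=0): 
    d=np.load(f"pics/{n}{i}.npz"); return dict(d)
def grab(n,i):
    f=manip.grab_frame(n); cv2.imwrite(f"pics/{n}{i}.png",f["color"][:,:,::-1]); np.savez(f"pics/{n}{i}.npz",**f); return f
def ray(f,p):
    d=np.linalg.inv(f["intrinsics"])@np.array([p[0],p[1],1.]); R=f["R"]
    return -R.T@f["t"], R.T@d
def onz(f,p,z):
    o,d=ray(f,p); return o+d*(z-o[2])/d[2]
def tri(f,p,g,q):
    o1,d1=ray(f,p);o2,d2=ray(g,q)
    s=np.linalg.lstsq(np.c_[d1,-d2],o2-o1,rcond=None)[0]
    a,b=o1+d1*s[0],o2+d2*s[1]; return (a+b)/2,np.linalg.norm(a-b)
def proj(f,X):
    c=f["R"]@np.asarray(X)+f["t"]; c=f["intrinsics"]@c; return c[:2]/c[2]
E
python3 - <<'E'
from h import *
T=load("top");S=load("scene")
def t1(u,v):return ((u+.5)/5.6-.5+185,(v+.5)/5.6-.5+115)
def s2(u,v):return ((u+.5)*.23333-.5+300,(v+.5)*.23333-.5+130)
def t3(u,v):return ((u+.5)*.225-.5+375,(v+.5)*.225-.5+150)
def s4(u,v):return ((u+.5)/4.3333-.5+130,(v+.5)/4.3333-.5+235)
for n,a,b,z in [("ftip",(676,530),(80,188),.217),("fpost",(535,48),(420,283),.211),("stip",(267,578),(217,43),.257),("spost",(50,116),(537,92),.251)]:
    print(n,onz(T,t1(*a),z).round(4),onz(S,s2(*b),z).round(4),tri(T,t1(*a),S,s2(*b)))
for n,a,b,z in [("nut",(235,264),(427,150),.100),("hub",(229,267),(430,170),.094),("plate",(223,270),(432,188),.078)]:
    print(n,onz(T,t3(*a),z).round(4),onz(S,s4(*b),z).round(4))
# reels: front top edge where bar exits, z=.221 outer top; bar emerges
for n,a in [("wide centre top",(574,192)),("mid",(608,303)),("front",(639,407))]:
    print(n,onz(T,t1(*a),.221).round(4))
for n,h in [("sbase",[(62,235),(248,145),(386,433),(199,524)]),("fbase",[(455,150),(649,93)])]:
    for q in h: print(n,onz(T,t1(*q),.008).round(4))
E
```

```text
ftip [0.4771 0.0546 0.217 ] [0.4729 0.0618 0.217 ] (array([0.47734213, 0.0549708 , 0.22186942]), np.float64(0.0013935080007752144))
fpost [0.7223 0.1214 0.211 ] [0.7146 0.1227 0.211 ] (array([0.71882959, 0.11954261, 0.21512038]), np.float64(0.00535493113264126))
stip [0.4556 0.247  0.257 ] [0.4601 0.2445 0.257 ] (array([0.45651852, 0.24820128, 0.25425868]), np.float64(0.00203314451930543))
spost [0.6808 0.3524 0.251 ] [0.6799 0.3465 0.251 ] (array([0.67964592, 0.35172343, 0.24929556]), np.float64(0.003731255051514894))
nut [ 0.4783 -0.3181  0.1   ] [ 0.4754 -0.3142  0.1   ]
hub [ 0.4767 -0.3156  0.094 ] [ 0.4845 -0.3207  0.094 ]
plate [ 0.4756 -0.3159  0.078 ] [ 0.4836 -0.3203  0.078 ]
wide centre top [0.646  0.1022 0.221 ]
mid [0.5899 0.0861 0.221 ]
front [0.5379 0.0717 0.221 ]
sbase [0.6726 0.4164 0.008 ]
sbase [0.7249 0.3071 0.008 ]
sbase [0.5515 0.2265 0.008 ]
sbase [0.5001 0.3355 0.008 ]
fbase [0.7198 0.1847 0.008 ]
fbase [0.7525 0.069  0.008 ]
```

```bash
cat >> h.py <<'E'
from scipy.spatial.transform import Rotation as Ro
import json
def q2R(q): return Ro.from_quat([q[1],q[2],q[3],q[0]])
def down(yaw):  # tool down, jaw y axis at world yaw deg
    a=np.radians(yaw); y=np.array([np.cos(a),np.sin(a),0]); z=np.array([0,0,-1.]); x=np.cross(y,z)
    return Ro.from_matrix(np.c_[x,y,z])
def plan(wps,jaw,p=None,R=None):
    """wps: list of (pos, Rot, nrows)"""
    if p is None:
        s=manip.state(); p=s["tool_pos"];R=q2R(s["tool_rot"])
    rows=[]
    for tp,tR,n in wps:
        tp=np.array(tp,float)
        for k in range(n):
            m=n-k
            sh=R.inv().apply((tp-p)/m).round(3); rv=np.degrees((R.inv()*tR).as_rotvec())/m
            rv=rv.round(1)
            rows.append(dict(tx=sh[0],ty=sh[1],tz=sh[2],ax=rv[0],ay=rv[1],az=rv[2],jaw=jaw))
            p=p+R.apply(sh); R=R*Ro.from_rotvec(np.radians(rv))
    for i in range(0,len(rows),12): print(json.dumps([{k:float(v)+0 for k,v in r.items() if v!=0 or k=="jaw"} for r in rows[i:i+12]]))
def st():
    s=manip.state(); R=q2R(s["tool_rot"]); m=R.as_matrix()
    print("t",round(s["time"],2),"p",s["tool_pos"].round(4),"yaw",np.degrees(np.arctan2(m[1,1],m[0,1])).round(2),"z",m[:,2].round(3),"j",s["joint_pos"].round(3),"F",s["contact_force"].round(1),"w",round(s["gripper_width"],3))
E
python3 - <<'E'
from h import *
st()
plan([((.152,.606,.32),down(75),2),((.54,.072,.32),down(15.3),14)],140)
E
```

```text
t 0.15 p [0.1519 0.6058 0.2303] yaw 75.91 z [-0.001 -0.001 -1.   ] j [ 1.206  0.053  1.614  0.     1.476 -0.119] F [-0.6  0.1  1.1] w 1.003
[{"tz": -0.045, "az": 0.5, "jaw": 140.0}, {"tz": -0.045, "ax": -0.1, "az": 0.4, "jaw": 140.0}, {"tx": -0.037, "ty": -0.03, "az": 4.3, "jaw": 140.0}, {"tx": -0.039, "ty": -0.027, "az": 4.3, "jaw": 140.0}, {"tx": -0.041, "ty": -0.024, "az": 4.3, "jaw": 140.0}, {"tx": -0.042, "ty": -0.021, "az": 4.3, "jaw": 140.0}, {"tx": -0.044, "ty": -0.017, "az": 4.3, "jaw": 140.0}, {"tx": -0.045, "ty": -0.014, "az": 4.2, "jaw": 140.0}, {"tx": -0.046, "ty": -0.011, "az": 4.3, "jaw": 140.0}, {"tx": -0.046, "ty": -0.007, "az": 4.2, "jaw": 140.0}, {"tx": -0.047, "ty": -0.004, "az": 4.3, "jaw": 140.0}, {"tx": -0.047, "ty": -0.001, "az": 4.2, "jaw": 140.0}]
[{"tx": -0.047, "ty": 0.003, "az": 4.3, "jaw": 140.0}, {"tx": -0.047, "ty": 0.007, "az": 4.2, "jaw": 140.0}, {"tx": -0.046, "ty": 0.01, "az": 4.3, "jaw": 140.0}, {"tx": -0.045, "ty": 0.013, "az": 4.2, "jaw": 140.0}]
```

move_arm --rows '[{"tz": -0.045,"jaw": 140},{"tz": -0.045,"az": 1,"jaw": 140},{"tx": -0.037,"ty": -0.03,"az": 4.3,"jaw": 140},{"tx": -0.039,"ty": -0.027,"az": 4.3,"jaw": 140},{"tx": -0.041,"ty": -0.024,"az": 4.3,"jaw": 140},{"tx": -0.042,"ty": -0.021,"az": 4.3,"jaw": 140},{"tx": -0.044,"ty": -0.017,"az": 4.3,"jaw": 140},{"tx": -0.045,"ty": -0.014,"az": 4.3,"jaw": 140},{"tx": -0.046,"ty": -0.011,"az": 4.3,"jaw": 140},{"tx": -0.046,"ty": -0.007,"az": 4.3,"jaw": 140}]'

```text
schema error: expected keys tx, ty, tz, ax, ay, az, jaw
```

Run:
```python
from h import *
st()
plan([((.54,.072,.32),down(15.3),8)],140)
```

```text
t 0.15 p [0.1519 0.6058 0.2303] yaw 75.91 z [-0.001 -0.001 -1.   ] j [ 1.206  0.053  1.614  0.     1.476 -0.119] F [-0.6  0.1  1.1] w 1.003
[{"tx": -0.063, "ty": -0.053, "tz": -0.011, "az": 7.6, "jaw": 140.0}, {"tx": -0.07, "ty": -0.044, "tz": -0.011, "az": 7.6, "jaw": 140.0}, {"tx": -0.075, "ty": -0.034, "tz": -0.011, "az": 7.6, "jaw": 140.0}, {"tx": -0.079, "ty": -0.024, "tz": -0.011, "az": 7.6, "jaw": 140.0}, {"tx": -0.081, "ty": -0.014, "tz": -0.011, "az": 7.6, "jaw": 140.0}, {"tx": -0.083, "ty": -0.003, "tz": -0.011, "az": 7.5, "jaw": 140.0}, {"tx": -0.082, "ty": 0.008, "tz": -0.012, "az": 7.6, "jaw": 140.0}, {"tx": -0.08, "ty": 0.019, "tz": -0.011, "ax": -0.1, "ay": 0.1, "az": 7.5, "jaw": 140.0}]
```

All keys are needed.

move_arm --rows '[{"tx": 0,"ty": 0,"tz": -0.045,"ax": 0,"ay": 0,"az": 0,"jaw": 140},{"tx": 0,"ty": 0,"tz": -0.045,"ax": 0,"ay": 0,"az": 1,"jaw": 140},{"tx": -0.037,"ty": -0.03,"tz": 0,"ax": 0,"ay": 0,"az": 4.3,"jaw": 140},{"tx": -0.039,"ty": -0.027,"tz": 0,"ax": 0,"ay": 0,"az": 4.3,"jaw": 140},{"tx": -0.041,"ty": -0.024,"tz": 0,"ax": 0,"ay": 0,"az": 4.3,"jaw": 140},{"tx": -0.042,"ty": -0.021,"tz": 0,"ax": 0,"ay": 0,"az": 4.3,"jaw": 140},{"tx": -0.044,"ty": -0.017,"tz": 0,"ax": 0,"ay": 0,"az": 4.3,"jaw": 140},{"tx": -0.045,"ty": -0.014,"tz": 0,"ax": 0,"ay": 0,"az": 4.3,"jaw": 140},{"tx": -0.046,"ty": -0.011,"tz": 0,"ax": 0,"ay": 0,"az": 4.3,"jaw": 140},{"tx": -0.046,"ty": -0.007,"tz": 0,"ax": 0,"ay": 0,"az": 4.3,"jaw": 140}]'

```text
time: 1.15
tool_pos: [0.3744, 0.29, 0.3206]
tool_rot: [0.001, 0.424, 0.905, -0.004]
contact_force: [1.3, 0.5, -0.3]
gripper_width: 0.45
```

Run:
```python
from h import *
st()
plan([((.538,.072,.30),down(15.3),9)],140)
```

```text
t 1.15 p [0.3744 0.29   0.3206] yaw 39.78 z [-0.002 -0.008 -1.   ] j [ 0.505 -0.351  1.829 -0.006  1.669 -0.19 ] F [ 1.3  0.5 -0.3] w 0.45
[{"tx": -0.03, "ty": -0.002, "tz": 0.002, "az": 2.7, "jaw": 140.0}, {"tx": -0.03, "tz": 0.002, "az": 2.7, "jaw": 140.0}, {"tx": -0.03, "ty": 0.001, "tz": 0.003, "ay": 0.1, "az": 2.7, "jaw": 140.0}, {"tx": -0.03, "ty": 0.003, "tz": 0.002, "az": 2.7, "jaw": 140.0}, {"tx": -0.03, "ty": 0.004, "tz": 0.003, "ax": -0.1, "ay": 0.1, "az": 2.7, "jaw": 140.0}, {"tx": -0.03, "ty": 0.006, "tz": 0.002, "az": 2.7, "jaw": 140.0}, {"tx": -0.03, "ty": 0.007, "tz": 0.002, "ax": -0.1, "ay": 0.1, "az": 2.8, "jaw": 140.0}, {"tx": -0.029, "ty": 0.009, "tz": 0.003, "az": 2.7, "jaw": 140.0}, {"tx": -0.029, "ty": 0.01, "tz": 0.002, "ax": -0.1, "ay": 0.1, "az": 2.8, "jaw": 140.0}]
```

move_arm --rows '[{"tx": -0.04,"ty": -0.002,"tz": 0.003,"ax": 0,"ay": 0,"az": 3.5,"jaw": 140},{"tx": -0.04,"ty": 0,"tz": 0.003,"ax": 0,"ay": 0,"az": 3.5,"jaw": 140},{"tx": -0.04,"ty": 0.003,"tz": 0.003,"ax": 0,"ay": 0,"az": 3.5,"jaw": 140},{"tx": -0.039,"ty": 0.005,"tz": 0.003,"ax": -0.1,"ay": 0.1,"az": 3.5,"jaw": 140},{"tx": -0.039,"ty": 0.008,"tz": 0.003,"ax": -0.1,"ay": 0.1,"az": 3.5,"jaw": 140},{"tx": -0.039,"ty": 0.01,"tz": 0.003,"ax": -0.1,"ay": 0.1,"az": 3.5,"jaw": 140},{"tx": -0.039,"ty": 0.013,"tz": 0.003,"ax": -0.1,"ay": 0.1,"az": 3.5,"jaw": 140}]'

```text
time: 1.85
tool_pos: [0.5452, 0.0519, 0.2991]
tool_rot: [0.001, 0.615, 0.788, 0.002]
contact_force: [0.8, 0.5, 0.5]
gripper_width: 0.45
```

Run:
```python
from h import *
st()
f=grab("wrist",1)
for X in [(.477,.055,.215),(.720,.120,.211),(.538,.072,.221),(.59,.086,.221),(.646,.102,.221)]: print(proj(f,X).round(0))
```

```text
t 1.85 p [0.5452 0.0519 0.2991] yaw 14.07 z [ 0.004  0.003 -1.   ] j [-0.043 -0.167  1.711  0.003  1.593 -0.288] F [0.8 0.5 0.5] w 0.45
[229. 185.]
[566. 178.]
[315. 185.]
[390. 184.]
[471. 181.]
```

View pics/wrist1.png

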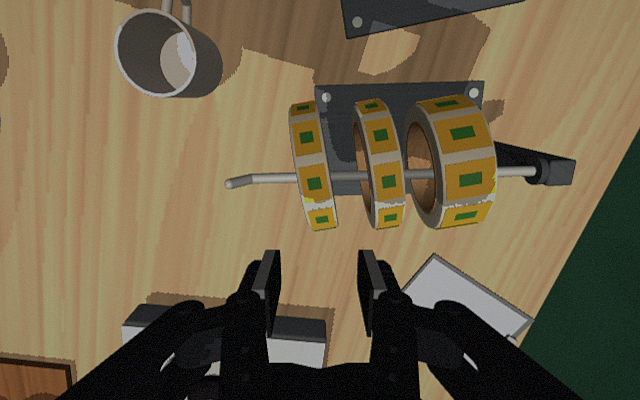

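Run:
```python
from h import *
f=load("wrist",1)
for n,p,z in [("tip",(228,184),.215),("bar1",(345,176),.2),("bar2",(535,172),.2),("post",(565,172),.211),("front",(315,184),.221),("mid",(390,182),.221),("wide",(471,179),.221)]: print(n,onz(f,p,z).round(4))
plan([((.538,.072,.26),down(15.2),3),((.538,.072,.206),down(15.2),3)],140)
```

```text
tip [0.4759 0.0559 0.215 ]
bar1 [0.5602 0.0794 0.2   ]
bar2 [0.7033 0.1182 0.2   ]
post [0.7169 0.1241 0.211 ]
front [0.5378 0.0729 0.221 ]
mid [0.5897 0.0873 0.221 ]
wide [0.6454 0.1034 0.221 ]
[{"tx": 0.009, "ty": -0.001, "tz": 0.013, "ax": 0.1, "az": -0.5, "jaw": 140.0}, {"tx": 0.009, "ty": -0.001, "tz": 0.012, "ay": 0.1, "az": -0.5, "jaw": 140.0}, {"tx": 0.009, "ty": -0.001, "tz": 0.013, "ax": 0.1, "az": -0.5, "jaw": 140.0}, {"tz": 0.018, "jaw": 140.0}, {"tz": 0.018, "jaw": 140.0}, {"tz": 0.018, "jaw": 140.0}]
```

move_arm --rows '[{"tx": 0.009,"ty": -0.001,"tz": 0.013,"ax": 0.1,"ay": 0.1,"az": -0.5,"jaw": 140},{"tx": 0.009,"ty": -0.001,"tz": 0.013,"ax": 0.1,"ay": 0.1,"az": -0.5,"jaw": 140},{"tx": 0.004,"ty": 0,"tz": 0.013,"ax": 0,"ay": 0,"az": -0.4,"jaw": 140}]'

```text
time: 2.2
tool_pos: [0.5408, 0.0672, 0.2567]
tool_rot: [-0.001, 0.609, 0.793, 0.001]
contact_force: [-0.3, -0.7, 0.4]
gripper_width: 0.447
```

Run:
```python
from h import *
st()
plan([((.538,.0725,.206),down(15.5),4)],140)
```

```text
t 2.2 p [0.5408 0.0672 0.2567] yaw 14.94 z [-0.     0.002 -1.   ] j [-0.014 -0.153  1.769  0.002  1.526 -0.275] F [-0.3 -0.7  0.4] w 0.447
[{"tx": 0.001, "tz": 0.013, "az": -0.1, "jaw": 140.0}, {"tx": 0.002, "tz": 0.013, "az": -0.2, "jaw": 140.0}, {"tx": 0.001, "ty": -0.001, "tz": 0.012, "ay": -0.1, "az": -0.1, "jaw": 140.0}, {"tx": 0.002, "tz": 0.013, "az": -0.2, "jaw": 140.0}]
```

move_arm --rows '[{"tx": 0.002,"ty": 0,"tz": 0.013,"ax": 0,"ay": 0,"az": -0.2,"jaw": 140},{"tx": 0.002,"ty": -0.001,"tz": 0.013,"ax": 0,"ay": 0,"az": -0.2,"jaw": 140},{"tx": 0.002,"ty": 0,"tz": 0.013,"ax": 0,"ay": 0,"az": -0.2,"jaw": 140},{"tx": 0,"ty": 0,"tz": 0.013,"ax": 0,"ay": 0,"az": 0,"jaw": 140},{"tx": 0,"ty": 0,"tz": 0,"ax": 0,"ay": 0,"az": 0,"jaw": 255},{"tx": 0,"ty": 0,"tz": 0,"ax": 0,"ay": 0,"az": 0,"jaw": 255},{"tx": 0,"ty": 0,"tz": 0,"ax": 0,"ay": 0,"az": 0,"jaw": 255},{"tx": 0,"ty": 0,"tz": 0,"ax": 0,"ay": 0,"az": 0,"jaw": 255}]'

```text
time: 3.0
tool_pos: [0.5372, 0.0778, 0.2041]
tool_rot: [0.001, 0.601, 0.799, 0.002]
contact_force: [-1.2, -0.4, 2.8]
gripper_width: 0.262
```

Run:
```python
from h import *
st(); grab("wrist",2)
```

```text
t 3.0 p [0.5372 0.0778 0.2041] yaw 16.09 z [ 0.004  0.001 -1.   ] j [ 6.000e-03 -1.290e-01  1.835e+00  1.000e-03  1.431e+00 -2.750e-01] F [-1.2 -0.4  2.8] w 0.262
```

View pics/wrist2.png

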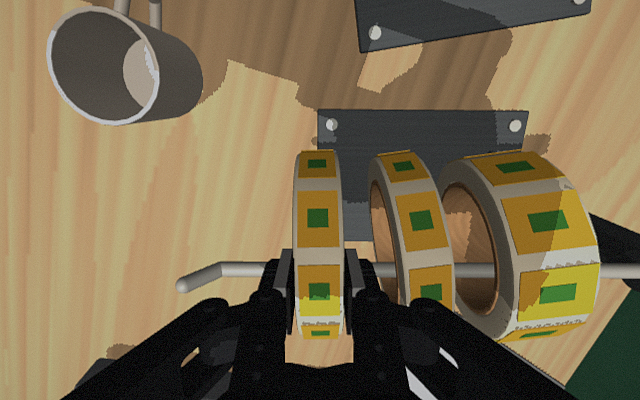

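Run:
```python
from h import *
plan([((.5372,.0778,.247),down(15.5),3),((.44,.0505,.252),down(15.5),4),((.424,.232,.288),down(25.1),5)],255)
```

```text
[{"tz": -0.014, "ax": 0.1, "az": 0.2, "jaw": 255.0}, {"tz": -0.014, "ax": 0.1, "az": 0.2, "jaw": 255.0}, {"tz": -0.015, "az": 0.2, "jaw": 255.0}, {"ty": -0.025, "tz": -0.001, "jaw": 255.0}, {"ty": -0.025, "tz": -0.001, "jaw": 255.0}, {"ty": -0.025, "tz": -0.001, "jaw": 255.0}, {"ty": -0.026, "tz": -0.002, "jaw": 255.0}, {"tx": 0.036, "ty": 0.007, "tz": -0.007, "az": -1.9, "jaw": 255.0}, {"tx": 0.035, "ty": 0.008, "tz": -0.007, "az": -1.9, "jaw": 255.0}, {"tx": 0.035, "ty": 0.009, "tz": -0.007, "az": -1.9, "jaw": 255.0}, {"tx": 0.035, "ty": 0.01, "tz": -0.007, "az": -2.0, "jaw": 255.0}, {"tx": 0.035, "ty": 0.011, "tz": -0.008, "az": -1.9, "jaw": 255.0}]
```

move_arm --rows '[{"tx": 0,"ty": 0,"tz": -0.014,"ax": 0.1,"ay": 0.1,"az": 0.2,"jaw": 255},{"tx": 0,"ty": 0,"tz": -0.015,"ax": 0.1,"ay": 0.1,"az": 0.2,"jaw": 255},{"tx": 0,"ty": 0,"tz": -0.015,"ax": 0,"ay": 0,"az": 0.2,"jaw": 255},{"tx": 0,"ty": -0.025,"tz": -0.001,"ax": 0,"ay": 0,"az": 0,"jaw": 255},{"tx": 0,"ty": -0.025,"tz": -0.001,"ax": 0,"ay": 0,"az": 0,"jaw": 255},{"tx": 0,"ty": -0.025,"tz": -0.001,"ax": 0,"ay": 0,"az": 0,"jaw": 255},{"tx": 0,"ty": -0.025,"tz": -0.002,"ax": 0,"ay": 0,"az": 0,"jaw": 255},{"tx": 0,"ty": -0.005,"tz": 0,"ax": 0,"ay": 0,"az": 0,"jaw": 255}]'

```text
time: 3.85
tool_pos: [0.4342, 0.0489, 0.2616]
tool_rot: [0.0, 0.606, 0.796, 0.002]
contact_force: [0.8, -0.2, -0.7]
gripper_width: 0.266
```

Run:
```python
from h import *
st()
plan([((.418,.232,.288),down(25.1),5)],255)
```

```text
t 3.85 p [0.4342 0.0489 0.2616] yaw 15.41 z [ 0.003  0.004 -1.   ] j [-0.061 -0.442  1.991  0.004  1.59  -0.33 ] F [ 0.8 -0.2 -0.7] w 0.266
[{"tx": 0.036, "ty": 0.007, "tz": -0.005, "az": -1.9, "jaw": 255.0}, {"tx": 0.036, "ty": 0.008, "tz": -0.005, "ax": 0.1, "az": -1.9, "jaw": 255.0}, {"tx": 0.036, "ty": 0.009, "tz": -0.005, "az": -2.0, "jaw": 255.0}, {"tx": 0.035, "ty": 0.01, "tz": -0.005, "ax": 0.1, "ay": -0.1, "az": -1.9, "jaw": 255.0}, {"tx": 0.035, "ty": 0.011, "tz": -0.006, "az": -2.0, "jaw": 255.0}]
```

move_arm --rows '[{"tx": 0.036,"ty": 0.007,"tz": -0.005,"ax": 0,"ay": 0,"az": -2,"jaw": 255},{"tx": 0.036,"ty": 0.008,"tz": -0.005,"ax": 0.1,"ay": 0,"az": -2,"jaw": 255},{"tx": 0.036,"ty": 0.009,"tz": -0.005,"ax": 0.1,"ay": 0,"az": -2,"jaw": 255},{"tx": 0.035,"ty": 0.01,"tz": -0.005,"ax": 0,"ay": -0.1,"az": -2,"jaw": 255},{"tx": 0.032,"ty": 0.01,"tz": -0.006,"ax": 0,"ay": 0,"az": -2,"jaw": 255},{"tx": 0,"ty": 0,"tz": 0,"ax": 0,"ay": 0,"az": 0,"jaw": 255}]'

```text
time: 4.45
tool_pos: [0.4207, 0.2351, 0.2951]
tool_rot: [0.004, 0.534, 0.845, 0.005]
contact_force: [-0.3, -0.7, -0.8]
gripper_width: 0.263
```

Run:
```python
from h import *
st(); grab("wrist",3)
plan([((.612,.320,.288),down(25.1),5)],255)
```

```text
t 4.45 p [0.4207 0.2351 0.2951] yaw 25.39 z [ 0.012  0.004 -1.   ] j [ 0.355 -0.337  1.859  0.     1.607 -0.088] F [-0.3 -0.7 -0.8] w 0.263
[{"tx": -0.001, "ty": 0.042, "tz": 0.002, "ax": 0.1, "jaw": 255.0}, {"tx": -0.001, "ty": 0.042, "tz": 0.002, "ax": 0.1, "jaw": 255.0}, {"ty": 0.042, "tz": 0.002, "ax": 0.2, "az": 0.1, "jaw": 255.0}, {"tx": -0.001, "ty": 0.042, "tz": 0.001, "ax": 0.1, "ay": 0.1, "jaw": 255.0}, {"ty": 0.042, "tz": 0.001, "ax": 0.2, "az": 0.1, "jaw": 255.0}]
```

View pics/wrist3.png

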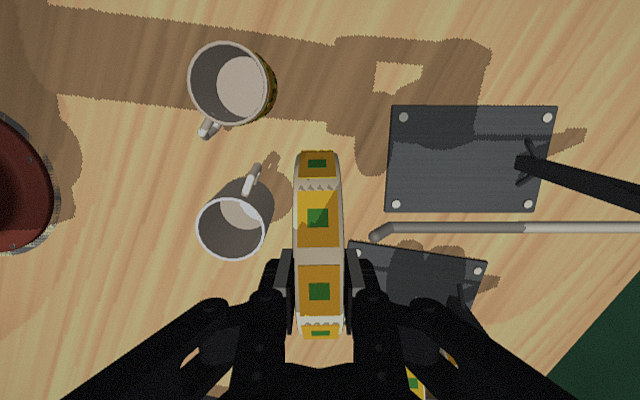

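Run:
```python
from h import *
f=load("wrist",3)
for n,p,z in [("tip",(375,237),.255),("b1",(395,229),.24),("b2",(636,227),.24)]:
    X=onz(f,p,z);print(n,X.round(4))
print(proj(f,(.456,.247,.255)),proj(f,(.68,.352,.24)))
```

```text
tip [0.4546 0.2483 0.255 ]
b1 [0.4698 0.2543 0.24  ]
b2 [0.6187 0.3254 0.24  ]
[375.99059533 239.51166412] [731.05456878 229.45211891]
```

move_arm --rows '[{"tx": 0,"ty": 0.035,"tz": 0.002,"ax": 0.2,"ay": 0.1,"az": 0,"jaw": 255},{"tx": 0,"ty": 0.042,"tz": 0.002,"ax": 0.2,"ay": 0.1,"az": 0,"jaw": 255},{"tx": 0,"ty": 0.042,"tz": 0.002,"ax": 0.2,"ay": 0,"az": 0,"jaw": 255},{"tx": 0,"ty": 0.042,"tz": 0.001,"ax": 0.1,"ay": 0,"az": 0,"jaw": 255},{"tx": 0,"ty": 0.042,"tz": 0,"ax": 0,"ay": 0,"az": 0,"jaw": 255},{"tx": 0,"ty": 0,"tz": 0,"ax": 0,"ay": 0,"az": 0,"jaw": 255}]'

```text
time: 5.1
tool_pos: [0.6141, 0.3169, 0.2853]
tool_rot: [-0.0, 0.539, 0.842, -0.002]
contact_force: [-0.5, -0.8, -1.3]
gripper_width: 0.264
```

Run:
```python
from h import *
st()
plan([((.611,.324,.2445),down(25.3),4)],255)
```

```text
t 5.1 p [0.6141 0.3169 0.2853] yaw 24.8 z [-0.003 -0.003 -1.   ] j [ 0.37   0.183  1.382 -0.002  1.58  -0.063] F [-0.5 -0.8 -1.3] w 0.264
[{"tx": 0.002, "tz": 0.01, "ax": -0.1, "az": -0.1, "jaw": 255.0}, {"tx": 0.002, "tz": 0.01, "az": -0.1, "jaw": 255.0}, {"tx": 0.002, "tz": 0.01, "ax": -0.1, "az": -0.2, "jaw": 255.0}, {"tx": 0.002, "tz": 0.011, "ay": 0.1, "az": -0.1, "jaw": 255.0}]
```

move_arm --rows '[{"tx": 0.003,"ty": 0,"tz": 0.013,"ax": -0.1,"ay": 0,"az": -0.2,"jaw": 255},{"tx": 0.003,"ty": 0,"tz": 0.013,"ax": -0.1,"ay": 0,"az": -0.2,"jaw": 255},{"tx": 0.002,"ty": 0,"tz": 0.01,"ax": 0,"ay": 0,"az": -0.1,"jaw": 255},{"tx": 0,"ty": 0,"tz": 0.003,"ax": 0,"ay": 0,"az": 0,"jaw": 255}]'

```text
time: 5.5
tool_pos: [0.6108, 0.3215, 0.2441]
tool_rot: [0.001, 0.536, 0.844, -0.0]
contact_force: [-1.0, 0.4, 5.1]
gripper_width: 0.262
```

Run:
```python
from h import *
st()
```

```text
t 5.5 p [0.6108 0.3215 0.2441] yaw 25.11 z [ 0.001 -0.001 -1.   ] j [ 0.378  0.196  1.435 -0.002  1.509 -0.061] F [-1.   0.4  5.1] w 0.262
```

move_arm --rows '[{"tx": 0,"ty": 0,"tz": 0,"ax": 0,"ay": 0,"az": 0,"jaw": 140},{"tx": 0,"ty": 0,"tz": 0,"ax": 0,"ay": 0,"az": 0,"jaw": 140},{"tx": 0,"ty": 0,"tz": 0,"ax": 0,"ay": 0,"az": 0,"jaw": 140},{"tx": 0,"ty": 0,"tz": -0.02,"ax": 0,"ay": 0,"az": 0,"jaw": 140},{"tx": 0,"ty": 0,"tz": -0.04,"ax": 0,"ay": 0,"az": 0,"jaw": 140}]'

```text
time: 6.0
tool_pos: [0.6059, 0.32, 0.2992]
tool_rot: [-0.002, 0.536, 0.844, -0.005]
contact_force: [1.1, 0.2, -0.3]
gripper_width: 0.447
```

Run:
```python
from h import *
st();grab("wrist",4)
plan([((.590,.0873,.30),down(15.5),6)],140)
```

```text
t 6.0 p [0.6059 0.32   0.2992] yaw 25.15 z [-0.009 -0.006 -1.   ] j [ 0.378  0.169  1.375 -0.002  1.607 -0.061] F [ 1.1  0.2 -0.3] w 0.447
[{"tx": -0.034, "ty": -0.019, "tz": 0.002, "az": 1.6, "jaw": 140.0}, {"tx": -0.034, "ty": -0.019, "tz": 0.002, "ax": 0.1, "az": 1.6, "jaw": 140.0}, {"tx": -0.035, "ty": -0.017, "tz": 0.002, "az": 1.6, "jaw": 140.0}, {"tx": -0.036, "ty": -0.017, "tz": 0.001, "ax": 0.1, "az": 1.6, "jaw": 140.0}, {"tx": -0.036, "ty": -0.015, "tz": 0.002, "ay": 0.1, "az": 1.6, "jaw": 140.0}, {"tx": -0.036, "ty": -0.015, "tz": 0.001, "ax": 0.1, "az": 1.6, "jaw": 140.0}]
```

View pics/wrist4.png

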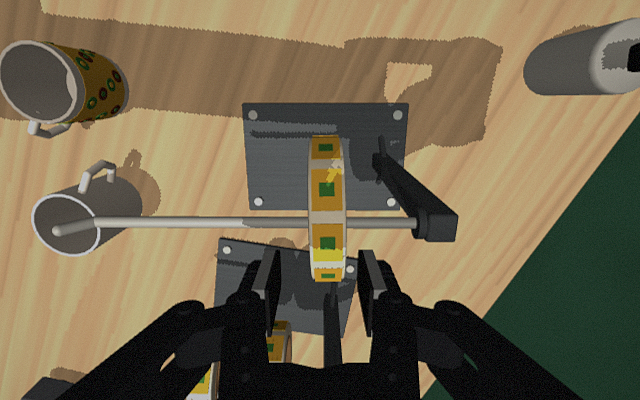

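move_arm --rows '[{"tx": -0.034,"ty": -0.019,"tz": 0,"ax": 0.1,"ay": 0,"az": 1.6,"jaw": 140},{"tx": -0.034,"ty": -0.019,"tz": 0,"ax": 0.1,"ay": 0,"az": 1.6,"jaw": 140},{"tx": -0.035,"ty": -0.017,"tz": 0.002,"ax": 0.1,"ay": 0,"az": 1.6,"jaw": 140},{"tx": -0.036,"ty": -0.017,"tz": 0.002,"ax": 0,"ay": 0.1,"az": 1.6,"jaw": 140},{"tx": -0.036,"ty": -0.015,"tz": 0.002,"ax": 0,"ay": 0.1,"az": 1.6,"jaw": 140},{"tx": -0.032,"ty": -0.015,"tz": 0.002,"ax": 0,"ay": 0,"az": 1.6,"jaw": 140},{"tx": 0,"ty": 0,"tz": 0.005,"ax": 0,"ay": 0,"az": 0,"jaw": 145}]'

```text
time: 6.75
tool_pos: [0.5906, 0.0855, 0.3071]
tool_rot: [0.007, 0.606, 0.795, 0.008]
contact_force: [-0.7, 0.3, -0.4]
gripper_width: 0.425
```

Run:
```python
from h import *
st();grab("wrist",5)
plan([((.590,.090,.24),down(15.5),4)],145)
```

```text
t 6.75 p [0.5906 0.0855 0.3071] yaw 15.41 z [ 0.021  0.004 -1.   ] j [ 0.017 -0.062  1.602  0.004  1.581 -0.252] F [-0.7  0.3 -0.4] w 0.425
[{"tx": 0.001, "tz": 0.016, "ax": 0.3, "jaw": 145.0}, {"tx": 0.001, "tz": 0.017, "ax": 0.3, "jaw": 145.0}, {"tz": 0.016, "ax": 0.3, "jaw": 145.0}, {"tx": 0.001, "tz": 0.017, "ax": 0.2, "jaw": 145.0}]
```

View pics/wrist5.png

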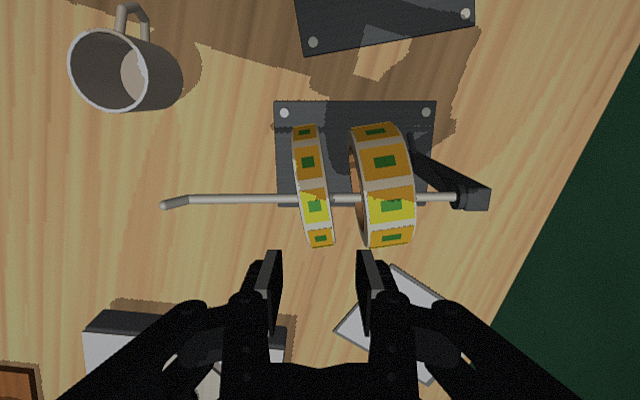

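move_arm --rows '[{"tx": 0.001,"ty": 0,"tz": 0.016,"ax": 0.4,"ay": 0,"az": 0,"jaw": 145},{"tx": 0.001,"ty": 0,"tz": 0.017,"ax": 0.4,"ay": 0,"az": 0,"jaw": 145},{"tx": 0,"ty": 0,"tz": 0.016,"ax": 0.3,"ay": 0,"az": 0,"jaw": 145},{"tx": 0,"ty": 0,"tz": 0.01,"ax": 0,"ay": 0,"az": 0,"jaw": 145}]'

```text
time: 7.2
tool_pos: [0.5908, 0.0926, 0.2431]
tool_rot: [0.0, 0.604, 0.797, 0.001]
contact_force: [0.2, -0.1, 0.2]
gripper_width: 0.435
```

Run:
```python
from h import *
st();f=load("wrist",5)
for p in [(316,206),(391,205)]: print(onz(f,p,.221).round(4))
plan([((.590,.090,.205),down(15.5),3)],145)
```

```text
t 7.2 p [0.5908 0.0926 0.2431] yaw 15.75 z [ 0.001  0.001 -1.   ] j [ 3.100e-02 -1.900e-02  1.665e+00  1.000e-03  1.494e+00 -2.440e-01] F [ 0.2 -0.1  0.2] w 0.435
[0.5899 0.0879 0.221 ]
[0.6451 0.1034 0.221 ]
[{"tx": -0.001, "ty": -0.001, "tz": 0.013, "az": 0.1, "jaw": 145.0}, {"tx": -0.001, "tz": 0.013, "az": 0.1, "jaw": 145.0}, {"ty": -0.001, "tz": 0.012, "ax": 0.1, "jaw": 145.0}]
```

move_arm --rows '[{"tx": -0.002,"ty": -0.001,"tz": 0.013,"ax": 0,"ay": 0,"az": 0.1,"jaw": 145},{"tx": -0.001,"ty": 0,"tz": 0.013,"ax": 0,"ay": 0,"az": 0.1,"jaw": 145},{"tx": 0,"ty": 0,"tz": 0.012,"ax": 0,"ay": 0,"az": 0,"jaw": 145},{"tx": 0,"ty": 0,"tz": 0,"ax": 0,"ay": 0,"az": 0,"jaw": 255},{"tx": 0,"ty": 0,"tz": 0,"ax": 0,"ay": 0,"az": 0,"jaw": 255},{"tx": 0,"ty": 0,"tz": 0,"ax": 0,"ay": 0,"az": 0,"jaw": 255},{"tx": 0,"ty": 0,"tz": 0,"ax": 0,"ay": 0,"az": 0,"jaw": 255}]'

```text
time: 7.9
tool_pos: [0.592, 0.0908, 0.2041]
tool_rot: [0.001, 0.604, 0.797, 0.002]
contact_force: [-1.1, -0.4, 2.3]
gripper_width: 0.258
```

Run:
```python
from h import *
st();grab("wrist",6)
plan([((.590,.090,.247),down(15.5),3),((.436,.0475,.258),down(15.5),5)],255)
```

```text
t 7.9 p [0.592  0.0908 0.2041] yaw 15.67 z [ 0.004  0.001 -1.   ] j [ 2.700e-02  6.000e-03  1.706e+00  1.000e-03  1.425e+00 -2.460e-01] F [-1.1 -0.4  2.3] w 0.258
[{"ty": -0.001, "tz": -0.014, "ax": 0.1, "az": 0.1, "jaw": 255.0}, {"ty": -0.001, "tz": -0.014, "ax": 0.1, "jaw": 255.0}, {"tz": -0.015, "ax": 0.1, "az": 0.1, "jaw": 255.0}, {"ty": -0.032, "tz": -0.002, "jaw": 255.0}, {"ty": -0.032, "tz": -0.002, "jaw": 255.0}, {"ty": -0.032, "tz": -0.002, "jaw": 255.0}, {"ty": -0.032, "tz": -0.002, "jaw": 255.0}, {"ty": -0.032, "tz": -0.003, "jaw": 255.0}]
```

View pics/wrist6.png

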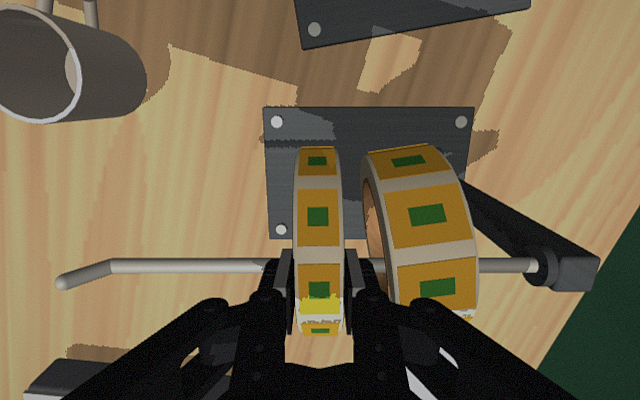

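Gripped squarely (reel between pads at (318,290)). Lift and take it out over the tip.

move_arm --rows '[{"tx": 0,"ty": 0,"tz": -0.014,"ax": 0.1,"ay": 0,"az": 0,"jaw": 255},{"tx": 0,"ty": 0,"tz": -0.015,"ax": 0.1,"ay": 0,"az": 0,"jaw": 255},{"tx": 0,"ty": 0,"tz": -0.015,"ax": 0.1,"ay": 0,"az": 0,"jaw": 255},{"tx": 0,"ty": -0.03,"tz": -0.001,"ax": 0,"ay": 0,"az": 0,"jaw": 255},{"tx": 0,"ty": -0.034,"tz": -0.001,"ax": 0,"ay": 0,"az": 0,"jaw": 255},{"tx": 0,"ty": -0.034,"tz": -0.001,"ax": 0,"ay": 0,"az": 0,"jaw": 255},{"tx": 0,"ty": -0.034,"tz": -0.001,"ax": 0,"ay": 0,"az": 0,"jaw": 255},{"tx": 0,"ty": -0.034,"tz": -0.001,"ax": 0,"ay": 0,"az": 0,"jaw": 255}]'

```text
time: 8.75
tool_pos: [0.4306, 0.0448, 0.2618]
tool_rot: [0.001, 0.603, 0.797, 0.0]
contact_force: [0.2, -0.4, -0.5]
gripper_width: 0.26
```

Run:
```python
from h import *
st()
plan([((.42,.235,.29),down(25.3),5),((.5465,.2925,.287),down(25.3),4)],255)
```

```text
t 8.75 p [0.4306 0.0448 0.2618] yaw 15.76 z [ 0.003 -0.001 -1.   ] j [-6.800e-02 -4.530e-01  1.998e+00 -1.000e-03  1.593e+00 -3.430e-01] F [ 0.2 -0.4 -0.5] w 0.26
[{"tx": 0.037, "ty": 0.008, "tz": -0.006, "az": -1.9, "jaw": 255.0}, {"tx": 0.037, "ty": 0.01, "tz": -0.006, "az": -1.9, "jaw": 255.0}, {"tx": 0.037, "ty": 0.011, "tz": -0.005, "az": -1.9, "jaw": 255.0}, {"tx": 0.036, "ty": 0.012, "tz": -0.006, "ax": 0.1, "ay": 0.1, "az": -1.9, "jaw": 255.0}, {"tx": 0.035, "ty": 0.013, "tz": -0.005, "az": -1.9, "jaw": 255.0}, {"ty": 0.035, "tz": 0.001, "jaw": 255.0}, {"ty": 0.035, "tz": 0.001, "jaw": 255.0}, {"tx": -0.001, "ty": 0.034, "jaw": 255.0}, {"ty": 0.035, "tz": 0.001, "jaw": 255.0}]
```

move_arm --rows '[{"tx": 0.037,"ty": 0.008,"tz": -0.005,"ax": 0,"ay": 0,"az": -1.9,"jaw": 255},{"tx": 0.037,"ty": 0.009,"tz": -0.005,"ax": 0,"ay": 0,"az": -1.9,"jaw": 255},{"tx": 0.037,"ty": 0.01,"tz": -0.005,"ax": 0,"ay": 0,"az": -1.9,"jaw": 255},{"tx": 0.036,"ty": 0.01,"tz": -0.005,"ax": 0,"ay": 0,"az": -1.9,"jaw": 255},{"tx": 0.033,"ty": 0.01,"tz": -0.005,"ax": 0,"ay": 0,"az": -1.9,"jaw": 255},{"tx": 0,"ty": 0,"tz": 0,"ax": 0,"ay": 0,"az": 0,"jaw": 255}]'

```text
time: 9.35
tool_pos: [0.4123, 0.2335, 0.2968]
tool_rot: [0.007, 0.537, 0.844, 0.005]
contact_force: [0.4, 0.1, -1.3]
gripper_width: 0.263
```

Run:
```python
from h import *
st()
plan([((.5465,.2925,.287),down(25.3),4)],255)
```

```text
t 9.35 p [0.4123 0.2335 0.2968] yaw 25.06 z [ 0.016  0.001 -1.   ] j [ 0.361 -0.361  1.875 -0.005  1.612 -0.077] F [ 0.4  0.1 -1.3] w 0.263
[{"tx": -0.001, "ty": 0.037, "tz": 0.003, "ax": 0.2, "ay": 0.1, "az": -0.1, "jaw": 255.0}, {"tx": -0.001, "ty": 0.036, "tz": 0.003, "ax": 0.2, "ay": 0.1, "jaw": 255.0}, {"tx": -0.001, "ty": 0.037, "tz": 0.003, "ax": 0.2, "ay": 0.1, "az": -0.1, "jaw": 255.0}, {"tx": -0.001, "ty": 0.036, "tz": 0.002, "ax": 0.3, "jaw": 255.0}]
```

move_arm --rows '[{"tx": 0,"ty": 0.035,"tz": 0.002,"ax": 0.2,"ay": 0.1,"az": -0.1,"jaw": 255},{"tx": 0,"ty": 0.036,"tz": 0.002,"ax": 0.2,"ay": 0.1,"az": 0,"jaw": 255},{"tx": 0,"ty": 0.036,"tz": 0.002,"ax": 0.2,"ay": 0,"az": 0,"jaw": 255},{"tx": 0,"ty": 0.032,"tz": 0.002,"ax": 0.2,"ay": 0,"az": 0,"jaw": 255},{"tx": 0,"ty": 0,"tz": 0,"ax": 0,"ay": 0,"az": 0,"jaw": 255}]'

```text
time: 9.85
tool_pos: [0.5427, 0.2938, 0.2959]
tool_rot: [0.004, 0.536, 0.844, 0.002]
contact_force: [-1.3, -0.0, -1.5]
gripper_width: 0.266
```

Run:
```python
from h import *
st()
plan([((.546,.2925,.2445),down(25.3),4)],255)
```

```text
t 9.85 p [0.5427 0.2938 0.2959] yaw 25.22 z [ 0.008 -0.001 -1.   ] j [ 0.378 -0.     1.56  -0.004  1.575 -0.063] F [-1.3 -0.  -1.5] w 0.266
[{"tx": -0.001, "ty": 0.001, "tz": 0.013, "ax": 0.1, "ay": 0.1, "jaw": 255.0}, {"tz": 0.013, "ax": 0.1, "ay": 0.1, "jaw": 255.0}, {"tx": -0.001, "ty": 0.001, "tz": 0.013, "ax": 0.1, "jaw": 255.0}, {"tz": 0.012, "ax": 0.1, "ay": 0.1, "az": -0.1, "jaw": 255.0}]
```

move_arm --rows '[{"tx": 0,"ty": 0.001,"tz": 0.016,"ax": 0.1,"ay": 0.1,"az": 0,"jaw": 255},{"tx": 0,"ty": 0,"tz": 0.016,"ax": 0.1,"ay": 0.1,"az": 0,"jaw": 255},{"tx": 0,"ty": 0,"tz": 0.012,"ax": 0.1,"ay": 0,"az": 0,"jaw": 255},{"tx": 0,"ty": 0,"tz": 0.006,"ax": 0,"ay": 0,"az": 0,"jaw": 255},{"tx": 0,"ty": 0,"tz": 0,"ax": 0,"ay": 0,"az": 0,"jaw": 255}]'

```text
time: 10.35
tool_pos: [0.5429, 0.2919, 0.2441]
tool_rot: [0.002, 0.537, 0.844, 0.001]
contact_force: [1.9, 1.8, 5.3]
gripper_width: 0.265
```

Run:
```python
from h import *
st()
```

```text
t 10.35 p [0.5429 0.2919 0.2441] yaw 25.11 z [ 0.004 -0.    -1.   ] j [ 3.730e-01  2.300e-02  1.622e+00 -1.000e-03  1.493e+00 -6.500e-02] F [1.9 1.8 5.3] w 0.265
```

move_arm --rows '[{"tx": 0,"ty": 0,"tz": 0,"ax": 0,"ay": 0,"az": 0,"jaw": 140},{"tx": 0,"ty": 0,"tz": 0,"ax": 0,"ay": 0,"az": 0,"jaw": 140},{"tx": 0,"ty": 0,"tz": 0,"ax": 0,"ay": 0,"az": 0,"jaw": 140},{"tx": 0,"ty": 0,"tz": -0.02,"ax": 0,"ay": 0,"az": 0,"jaw": 140},{"tx": 0,"ty": 0,"tz": -0.045,"ax": 0,"ay": 0,"az": 0,"jaw": 140}]'

```text
time: 10.85
tool_pos: [0.5384, 0.2903, 0.3024]
tool_rot: [-0.003, 0.536, 0.844, -0.005]
contact_force: [0.6, 0.1, 0.3]
gripper_width: 0.454
```

Run:
```python
from h import *
st();grab("wrist",7)
plan([((.6455,.1033,.31),down(15.5),6)],95)
```

```text
t 10.85 p [0.5384 0.2903 0.3024] yaw 25.12 z [-0.01  -0.006 -1.   ] j [ 0.374 -0.003  1.553 -0.002  1.603 -0.065] F [0.6 0.1 0.3] w 0.454
[{"tx": -0.036, "ty": 0.002, "tz": 0.001, "ax": 0.1, "az": 1.6, "jaw": 95.0}, {"tx": -0.036, "ty": 0.003, "tz": 0.001, "az": 1.6, "jaw": 95.0}, {"tx": -0.035, "ty": 0.004, "tz": 0.001, "ax": 0.1, "az": 1.6, "jaw": 95.0}, {"tx": -0.035, "ty": 0.006, "tz": 0.001, "az": 1.6, "jaw": 95.0}, {"tx": -0.035, "ty": 0.006, "ax": 0.1, "az": 1.6, "jaw": 95.0}, {"tx": -0.036, "ty": 0.008, "tz": 0.001, "ay": 0.1, "az": 1.6, "jaw": 95.0}]
```

View pics/wrist7.png

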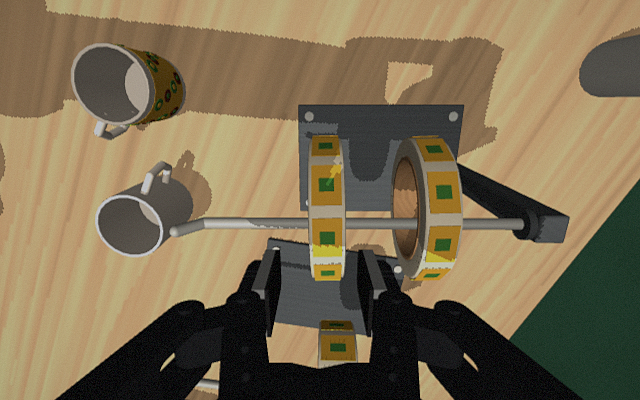

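move_arm --rows '[{"tx": -0.036,"ty": 0.002,"tz": 0,"ax": 0.1,"ay": 0,"az": 1.6,"jaw": 85},{"tx": -0.036,"ty": 0.003,"tz": 0,"ax": 0.1,"ay": 0,"az": 1.6,"jaw": 85},{"tx": -0.036,"ty": 0.004,"tz": 0,"ax": 0.1,"ay": 0,"az": 1.6,"jaw": 85},{"tx": -0.035,"ty": 0.006,"tz": 0.001,"ax": 0.1,"ay": 0.1,"az": 1.6,"jaw": 85},{"tx": -0.035,"ty": 0.006,"tz": 0.001,"ax": 0.1,"ay": 0.1,"az": 1.6,"jaw": 85},{"tx": -0.03,"ty": 0.006,"tz": 0.002,"ax": 0,"ay": 0,"az": 1.6,"jaw": 85},{"tx": 0,"ty": 0,"tz": 0.01,"ax": 0,"ay": 0,"az": 0,"jaw": 85}]'

```text
time: 11.6
tool_pos: [0.649, 0.103, 0.3118]
tool_rot: [0.005, 0.606, 0.795, 0.007]
contact_force: [-0.4, 0.2, -0.3]
gripper_width: 0.668
```

Run:
```python
from h import *
st();f=grab("wrist",8)
print(proj(f,(.6455,.1033,.221)))
plan([((.6455,.1035,.24),down(15.5),4),((.6455,.1035,.206),down(15.5),3)],85)
```

```text
t 11.6 p [0.649  0.103  0.3118] yaw 15.41 z [ 0.015  0.005 -1.   ] j [ 0.042  0.083  1.449  0.004  1.594 -0.226] F [-0.4  0.2 -0.3] w 0.668
[312.25876048 205.66477759]
[{"ty": -0.001, "tz": 0.017, "ax": 0.2, "jaw": 85.0}, {"ty": -0.001, "tz": 0.017, "ax": 0.2, "jaw": 85.0}, {"tz": 0.017, "ax": 0.1, "ay": -0.1, "jaw": 85.0}, {"tx": -0.001, "ty": -0.001, "tz": 0.018, "ax": 0.2, "jaw": 85.0}, {"tz": 0.011, "jaw": 85.0}, {"tz": 0.011, "jaw": 85.0}, {"tz": 0.012, "jaw": 85.0}]
```

View pics/wrist8.png

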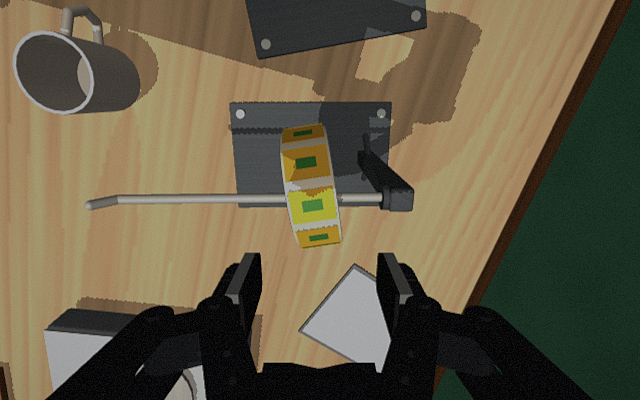

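move_arm --rows '[{"tx": 0,"ty": -0.001,"tz": 0.017,"ax": 0.3,"ay": 0,"az": 0,"jaw": 85},{"tx": 0,"ty": -0.001,"tz": 0.017,"ax": 0.3,"ay": -0.1,"az": 0,"jaw": 85},{"tx": 0,"ty": -0.001,"tz": 0.017,"ax": 0.2,"ay": -0.1,"az": 0,"jaw": 85},{"tx": 0,"ty": 0,"tz": 0.017,"ax": 0,"ay": 0,"az": 0,"jaw": 85},{"tx": 0,"ty": 0,"tz": 0.015,"ax": 0,"ay": 0,"az": 0,"jaw": 85}]'

```text
time: 12.15
tool_pos: [0.6427, 0.1078, 0.2195]
tool_rot: [-0.001, 0.603, 0.798, -0.001]
contact_force: [0.4, 0.1, -0.6]
gripper_width: 0.672
```

Run:
```python
from h import *
st()
plan([((.6455,.1035,.204),down(15.5),2)],85)
```

```text
t 12.15 p [0.6427 0.1078 0.2195] yaw 15.82 z [-0.003 -0.001 -1.   ] j [ 5.200e-02  1.240e-01  1.557e+00 -1.000e-03  1.463e+00 -2.240e-01] F [ 0.4  0.1 -0.6] w 0.672
[{"tx": -0.002, "ty": 0.001, "tz": 0.008, "ax": -0.1, "az": 0.2, "jaw": 85.0}, {"tx": -0.003, "ty": 0.001, "tz": 0.007, "ax": -0.1, "az": 0.1, "jaw": 85.0}]
```

move_arm --rows '[{"tx": -0.002,"ty": 0.001,"tz": 0.008,"ax": -0.1,"ay": 0,"az": 0.1,"jaw": 85},{"tx": -0.003,"ty": 0.001,"tz": 0.007,"ax": -0.1,"ay": 0,"az": 0.1,"jaw": 85},{"tx": 0,"ty": 0,"tz": 0,"ax": 0,"ay": 0,"az": 0,"jaw": 255},{"tx": 0,"ty": 0,"tz": 0,"ax": 0,"ay": 0,"az": 0,"jaw": 255},{"tx": 0,"ty": 0,"tz": 0,"ax": 0,"ay": 0,"az": 0,"jaw": 255},{"tx": 0,"ty": 0,"tz": 0,"ax": 0,"ay": 0,"az": 0,"jaw": 255}]'

```text
time: 12.75
tool_pos: [0.6469, 0.1036, 0.2027]
tool_rot: [0.001, 0.604, 0.797, 0.001]
contact_force: [-0.8, -0.2, -1.3]
gripper_width: 0.473
```

Run:
```python
from h import *
st();grab("wrist",9)
p=manip.state()["tool_pos"]
d=np.array([np.cos(np.radians(15.5)),np.sin(np.radians(15.5)),0])
plan([(p+[0,0,.044],down(15.5),3),(p+[0,0,.05]-.235*d,down(15.5),7)],255)
T=load("top")
for q in [(283,250),(232,271)]: print("mug",onz(T,q,.095).round(3))
```

```text
t 12.75 p [0.6469 0.1036 0.2027] yaw 15.65 z [ 0.003  0.    -1.   ] j [ 0.045  0.139  1.569  0.     1.431 -0.228] F [-0.8 -0.2 -1.3] w 0.473
[{"tz": -0.015, "ax": 0.1, "jaw": 255.0}, {"tz": -0.015, "az": 0.1, "jaw": 255.0}, {"tz": -0.014, "ax": 0.1, "jaw": 255.0}, {"ty": -0.034, "tz": -0.001, "jaw": 255.0}, {"ty": -0.033, "tz": -0.001, "jaw": 255.0}, {"ty": -0.034, "tz": -0.001, "jaw": 255.0}, {"ty": -0.033, "tz": -0.001, "jaw": 255.0}, {"ty": -0.034, "tz": -0.001, "jaw": 255.0}, {"ty": -0.033, "jaw": 255.0}, {"ty": -0.034, "tz": -0.001, "jaw": 255.0}]
mug [0.363 0.126 0.095]
mug [0.304 0.28  0.095]
```

View pics/wrist9.png

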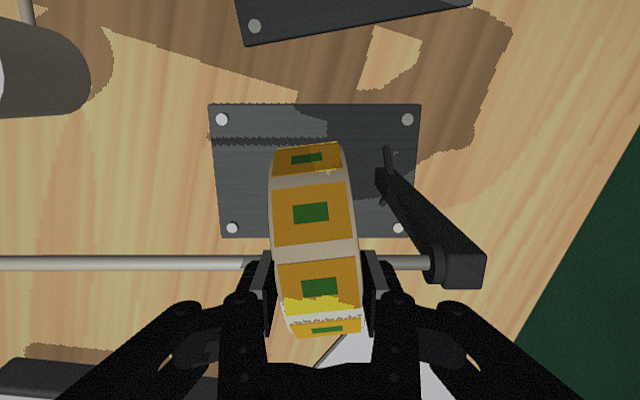

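move_arm --rows '[{"tx": 0,"ty": 0,"tz": -0.015,"ax": 0.1,"ay": 0,"az": 0,"jaw": 255},{"tx": 0,"ty": 0,"tz": -0.015,"ax": 0.1,"ay": 0,"az": 0.1,"jaw": 255},{"tx": 0,"ty": 0,"tz": -0.014,"ax": 0,"ay": 0,"az": 0.1,"jaw": 255},{"tx": 0,"ty": -0.03,"tz": 0,"ax": 0,"ay": 0,"az": 0,"jaw": 255},{"tx": 0,"ty": -0.034,"tz": 0,"ax": 0,"ay": 0,"az": 0,"jaw": 255},{"tx": 0,"ty": -0.034,"tz": 0,"ax": 0,"ay": 0,"az": 0,"jaw": 255},{"tx": 0,"ty": -0.034,"tz": 0,"ax": 0,"ay": 0,"az": 0,"jaw": 255}]'

```text
time: 13.5
tool_pos: [0.5201, 0.0679, 0.2561]
tool_rot: [0.003, 0.605, 0.796, 0.001]
contact_force: [-0.1, 0.7, -0.7]
gripper_width: 0.467
```

Run:
```python
from h import *
st()
s=manip.state();p=s["tool_pos"]
d=np.array([np.cos(np.radians(15.5)),np.sin(np.radians(15.5)),0])
q=np.array([.6469,.1036,p[2]])-.235*d
print(q)
plan([(q,down(15.5),3)],255)
```

```text
t 13.5 p [0.5201 0.0679 0.2561] yaw 15.48 z [ 0.006 -0.001 -1.   ] j [-1.200e-02 -2.080e-01  1.818e+00 -1.000e-03  1.525e+00 -2.820e-01] F [-0.1  0.7 -0.7] w 0.467
[0.42044684 0.04079898 0.25605509]
[{"ty": -0.034, "ax": 0.1, "jaw": 255.0}, {"ty": -0.035, "ax": 0.1, "ay": 0.1, "jaw": 255.0}, {"ty": -0.034, "ax": 0.1, "jaw": 255.0}]
```

move_arm --rows '[{"tx": 0,"ty": -0.034,"tz": 0,"ax": 0.1,"ay": 0,"az": 0,"jaw": 255},{"tx": 0,"ty": -0.034,"tz": 0,"ax": 0.1,"ay": 0,"az": 0,"jaw": 255},{"tx": 0,"ty": -0.034,"tz": 0,"ax": 0,"ay": 0,"az": 0,"jaw": 255},{"tx": 0,"ty": -0.01,"tz": 0,"ax": 0,"ay": 0,"az": 0,"jaw": 255}]'

```text
time: 13.9
tool_pos: [0.4076, 0.0368, 0.2624]
tool_rot: [0.006, 0.605, 0.796, 0.002]
contact_force: [0.9, -0.1, -2.3]
gripper_width: 0.472
```

```bash
cat >> h.py <<'E'
def lean(yaw,th): return down(yaw)*Ro.from_euler('x',th,degrees=True)
E
python3 - <<'E'
from h import *
st();grab("wrist",10)
plan([((.425,-.09,.24),down(-10),4),((.484,-.09,.12),lean(-10,55),7)],255)
E
```

```text
t 13.9 p [0.4076 0.0368 0.2624] yaw 15.47 z [ 0.012 -0.003 -1.   ] j [-9.100e-02 -5.280e-01  2.048e+00 -2.000e-03  1.610e+00 -3.610e-01] F [ 0.9 -0.1 -2.3] w 0.472
[{"tx": -0.032, "ty": -0.004, "tz": 0.006, "ax": 0.2, "ay": 0.1, "az": 6.4, "jaw": 255.0}, {"tx": -0.032, "ty": -0.001, "tz": 0.006, "ax": 0.2, "az": 6.4, "jaw": 255.0}, {"tx": -0.032, "ty": 0.003, "tz": 0.006, "ax": 0.1, "ay": 0.1, "az": 6.3, "jaw": 255.0}, {"tx": -0.031, "ty": 0.006, "tz": 0.005, "ax": 0.2, "az": 6.4, "jaw": 255.0}, {"tx": 0.002, "ty": 0.008, "tz": 0.017, "ax": 7.9, "jaw": 255.0}, {"tx": 0.001, "ty": 0.011, "tz": 0.016, "ax": 7.8, "jaw": 255.0}, {"tx": 0.002, "ty": 0.013, "tz": 0.014, "ax": 7.9, "jaw": 255.0}, {"tx": 0.001, "ty": 0.014, "tz": 0.013, "ax": 7.8, "jaw": 255.0}, {"tx": 0.002, "ty": 0.016, "tz": 0.01, "ax": 7.9, "jaw": 255.0}, {"tx": 0.001, "ty": 0.017, "tz": 0.008, "ax": 7.8, "jaw": 255.0}, {"tx": 0.002, "ty": 0.019, "tz": 0.006, "ax": 7.9, "jaw": 255.0}]
```

View pics/wrist10.png

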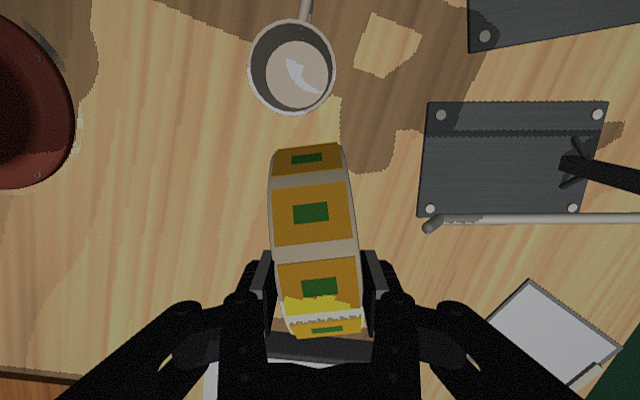

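move_arm --rows '[{"tx": -0.032,"ty": -0.004,"tz": 0.005,"ax": 0.2,"ay": 0.1,"az": 6.4,"jaw": 255},{"tx": -0.032,"ty": -0.001,"tz": 0.005,"ax": 0.2,"ay": 0,"az": 6.4,"jaw": 255},{"tx": -0.032,"ty": 0.003,"tz": 0.005,"ax": 0.2,"ay": 0,"az": 6.4,"jaw": 255},{"tx": -0.031,"ty": 0.006,"tz": 0.005,"ax": 0.1,"ay": 0,"az": 6.4,"jaw": 255},{"tx": 0,"ty": 0.008,"tz": 0.01,"ax": 7.9,"ay": 0,"az": 0,"jaw": 255},{"tx": 0,"ty": 0.011,"tz": 0.01,"ax": 7.9,"ay": 0,"az": 0,"jaw": 255},{"tx": 0,"ty": 0.013,"tz": 0.01,"ax": 7.9,"ay": 0,"az": 0,"jaw": 255},{"tx": 0,"ty": 0.014,"tz": 0.01,"ax": 7.9,"ay": 0,"az": 0,"jaw": 255}]'

```text
time: 14.75
tool_pos: [0.4686, -0.105, 0.2128]
tool_rot: [-0.201, 0.747, 0.611, -0.169]
contact_force: [0.3, 0.5, -1.3]
gripper_width: 0.473
```

Run:
```python
from h import *
st()
plan([((.484,-.09,.12),lean(-10,55),4)],255)
```

```text
t 14.75 p [ 0.4686 -0.105   0.2128] yaw -11.54 z [-0.498  0.093 -0.862] j [-0.332  0.086  1.675 -0.079  1.907 -0.139] F [ 0.3  0.5 -1.3] w 0.473
[{"tx": 0.005, "ty": 0.014, "tz": 0.018, "ax": 6.1, "ay": -0.1, "az": -0.3, "jaw": 255.0}, {"tx": 0.004, "ty": 0.016, "tz": 0.017, "ax": 6.1, "ay": -0.2, "az": -0.3, "jaw": 255.0}, {"tx": 0.005, "ty": 0.018, "tz": 0.015, "ax": 6.2, "ay": -0.1, "az": -0.3, "jaw": 255.0}, {"tx": 0.004, "ty": 0.02, "tz": 0.013, "ax": 6.1, "ay": -0.2, "az": -0.3, "jaw": 255.0}]
```

move_arm --rows '[{"tx": 0.002,"ty": 0.014,"tz": 0.018,"ax": 6.2,"ay": -0.1,"az": -0.3,"jaw": 255},{"tx": 0.002,"ty": 0.017,"tz": 0.018,"ax": 6.2,"ay": -0.2,"az": -0.3,"jaw": 255},{"tx": 0.002,"ty": 0.019,"tz": 0.017,"ax": 6.2,"ay": -0.1,"az": -0.3,"jaw": 255},{"tx": 0.002,"ty": 0.021,"tz": 0.015,"ax": 6.2,"ay": -0.1,"az": -0.3,"jaw": 255}]'

```text
time: 15.15
tool_pos: [0.4918, -0.1026, 0.1166]
tool_rot: [-0.353, 0.68, 0.569, -0.297]
contact_force: [-0.1, -0.5, -0.8]
gripper_width: 0.468
```

Run:
```python
from h import *
st();f=grab("scene",11)
c=f["color"][100:350,180:420,::-1]; cv2.imwrite("pics/s11z.png",cv2.resize(c,None,fx=2.3,fy=2.3))
plan([((.495,-.1,.072),lean(-10,55),4)],255)
```

```text
t 15.15 p [ 0.4918 -0.1026  0.1166] yaw -10.26 z [-0.807  0.141 -0.574] j [-0.297  0.509  1.477 -0.118  2.109 -0.129] F [-0.1 -0.5 -0.8] w 0.468
[{"tx": 0.001, "ty": 0.008, "tz": 0.004, "ax": -0.2, "jaw": 255.0}, {"tx": 0.001, "ty": 0.008, "tz": 0.003, "ax": -0.3, "jaw": 255.0}, {"ty": 0.008, "tz": 0.004, "ax": -0.2, "jaw": 255.0}, {"tx": 0.001, "ty": 0.007, "tz": 0.003, "ax": -0.3, "jaw": 255.0}]
```

View pics/s11z.png

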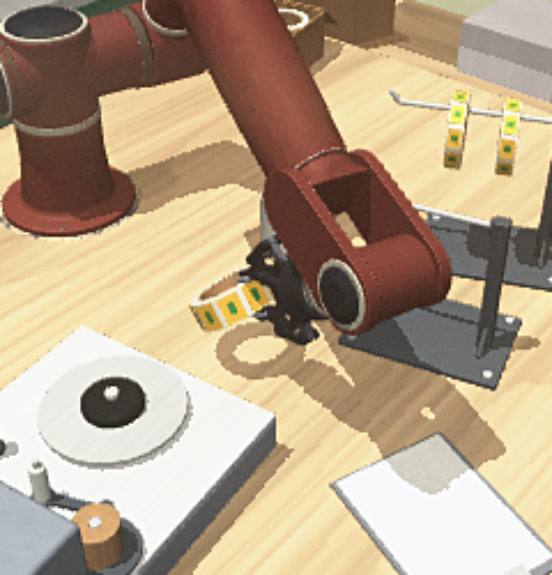

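Run:
```python
from h import *
plan([((.497,-.1,.068),lean(-10,62),4)],255)
```

```text
[{"tx": 0.001, "ty": 0.009, "tz": 0.004, "ax": 1.5, "jaw": 255.0}, {"tx": 0.001, "ty": 0.009, "tz": 0.003, "ax": 1.5, "jaw": 255.0}, {"ty": 0.009, "tz": 0.003, "ax": 1.5, "jaw": 255.0}, {"tx": 0.001, "ty": 0.009, "tz": 0.003, "ax": 1.5, "jaw": 255.0}]
```

move_arm --rows '[{"tx": 0.001,"ty": 0.009,"tz": 0.003,"ax": 1.5,"ay": 0,"az": 0,"jaw": 255},{"tx": 0.001,"ty": 0.009,"tz": 0.003,"ax": 1.5,"ay": 0,"az": 0,"jaw": 255},{"tx": 0,"ty": 0.009,"tz": 0.003,"ax": 1.5,"ay": 0,"az": 0,"jaw": 255},{"tx": 0,"ty": 0.008,"tz": 0.003,"ax": 1.5,"ay": 0,"az": 0,"jaw": 255},{"tx": 0,"ty": 0,"tz": 0,"ax": 0,"ay": 0,"az": 0,"jaw": 255}]'

```text
time: 15.7
tool_pos: [0.5025, -0.1013, 0.0632]
tool_rot: [-0.394, 0.657, 0.552, -0.331]
contact_force: [-0.1, 0.7, -2.2]
gripper_width: 0.465
```

Run:
```python
from h import *
st();f=grab("scene",12)
c=f["color"][180:300,200:380,::-1]; cv2.imwrite("pics/s12z.png",cv2.resize(c,None,fx=4,fy=4))
```

```text
t 15.7 p [ 0.5025 -0.1013  0.0632] yaw -9.92 z [-0.869  0.153 -0.471] j [-0.289  0.674  1.397 -0.121  2.145 -0.12 ] F [-0.1  0.7 -2.2] w 0.465
```

View pics/s12z.png

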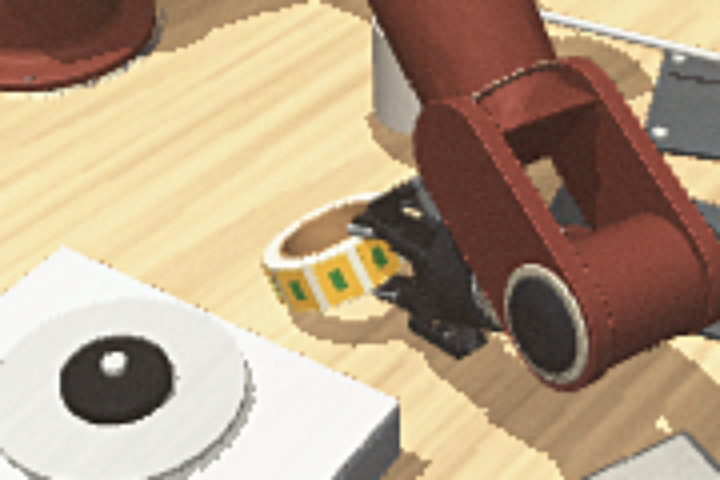

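move_arm --rows '[{"tx": 0,"ty": 0.002,"tz": 0.001,"ax": 0,"ay": 0,"az": 0,"jaw": 255},{"tx": 0,"ty": 0,"tz": 0,"ax": 0,"ay": 0,"az": 0,"jaw": 100},{"tx": 0,"ty": 0,"tz": 0,"ax": 0,"ay": 0,"az": 0,"jaw": 100},{"tx": 0,"ty": 0,"tz": 0,"ax": 0,"ay": 0,"az": 0,"jaw": 100}]'

```text
time: 16.15
tool_pos: [0.5055, -0.1021, 0.0662]
tool_rot: [-0.39, 0.659, 0.553, -0.328]
contact_force: [1.3, 0.7, -0.6]
gripper_width: 0.607
```

Run:
```python
from h import *
st();f=grab("scene",13)
c=f["color"][180:300,200:380,::-1]; cv2.imwrite("pics/s13z.png",cv2.resize(c,None,fx=4,fy=4))
```

```text
t 16.15 p [ 0.5055 -0.1021  0.0662] yaw -10.07 z [-0.864  0.151 -0.48 ] j [-0.289  0.669  1.393 -0.12   2.143 -0.12 ] F [ 1.3  0.7 -0.6] w 0.607
```

View pics/s13z.png

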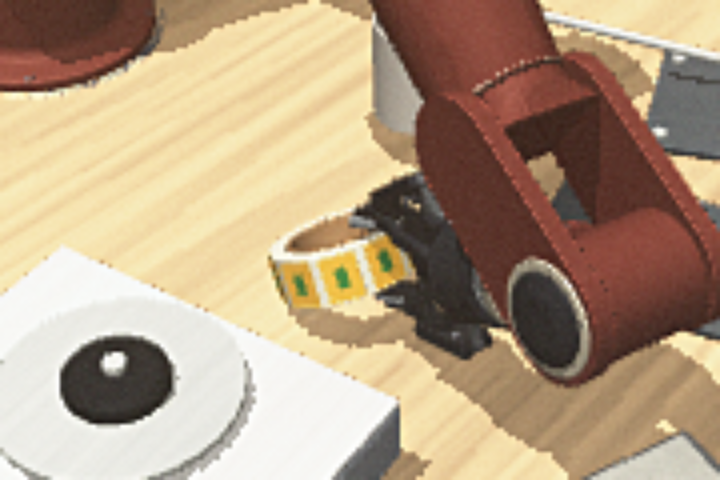

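move_arm --rows '[{"tx": 0,"ty": 0.013,"tz": -0.015,"ax": 0,"ay": 0,"az": 0,"jaw": 100},{"tx": 0,"ty": 0.012,"tz": -0.022,"ax": 0,"ay": 0,"az": 0,"jaw": 100},{"tx": 0,"ty": 0.01,"tz": -0.03,"ax": 0,"ay": 0,"az": 0,"jaw": 100},{"tx": 0,"ty": 0,"tz": -0.04,"ax": 0,"ay": 0,"az": 0,"jaw": 100}]'

```text
time: 16.6
tool_pos: [0.6129, -0.1206, 0.0867]
tool_rot: [-0.394, 0.657, 0.551, -0.33]
contact_force: [0.7, -1.1, -0.6]
gripper_width: 0.607
```

Run:
```python
from h import *
st();f=grab("scene",14)
c=f["color"][180:300,200:380,::-1]; cv2.imwrite("pics/s14z.png",cv2.resize(c,None,fx=4,fy=4))
```

```text
t 16.6 p [ 0.6129 -0.1206  0.0867] yaw -10.03 z [-0.868  0.153 -0.472] j [-0.274  0.868  1.045 -0.118  2.302 -0.126] F [ 0.7 -1.1 -0.6] w 0.607
```

View pics/s14z.png

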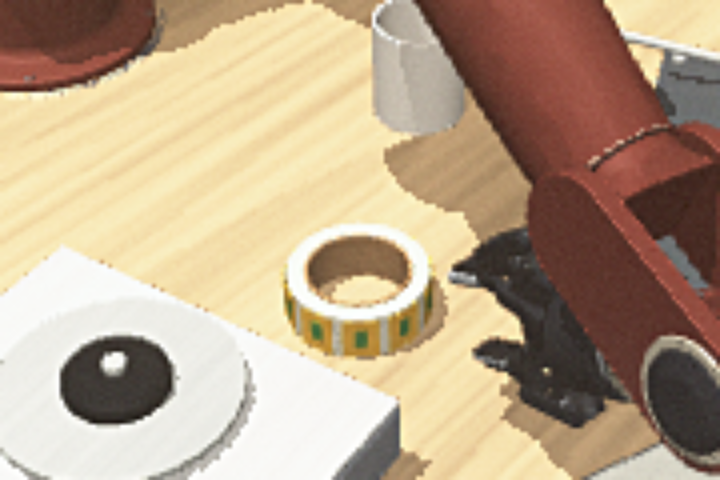

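Run:
```python
from h import *
f=load("scene",14); print(onz(f,(289.3,247.4),.04))
plan([((.60,-.12,.15),lean(-10,50),2),((.45,-.10,.2),down(-10),7)],110)
```

```text
[ 0.49425277 -0.0982371   0.04      ]
[{"tx": -0.001, "ty": -0.03, "tz": -0.006, "ax": -5.6, "jaw": 110.0}, {"ty": -0.03, "tz": -0.009, "ax": -5.6, "ay": 0.1, "az": -0.1, "jaw": 110.0}, {"tx": -0.001, "ty": -0.019, "tz": 0.012, "ax": -7.1, "jaw": 110.0}, {"tx": -0.001, "ty": -0.021, "tz": 0.009, "ax": -7.2, "jaw": 110.0}, {"tx": -0.001, "ty": -0.022, "tz": 0.007, "ax": -7.1, "jaw": 110.0}, {"tx": -0.001, "ty": -0.022, "tz": 0.004, "ax": -7.2, "jaw": 110.0}, {"tx": -0.001, "ty": -0.023, "tz": 0.001, "ax": -7.1, "jaw": 110.0}, {"tx": -0.001, "ty": -0.022, "tz": -0.001, "ax": -7.2, "jaw": 110.0}, {"tx": -0.001, "ty": -0.023, "tz": -0.004, "ax": -7.1, "ay": -0.1, "jaw": 110.0}]
```

move_arm --rows '[{"tx": 0,"ty": -0.03,"tz": -0.006,"ax": -5.6,"ay": 0,"az": 0,"jaw": 140},{"tx": 0,"ty": -0.03,"tz": -0.009,"ax": -5.6,"ay": 0,"az": 0,"jaw": 140},{"tx": 0,"ty": -0.019,"tz": 0.012,"ax": -7.1,"ay": 0,"az": 0,"jaw": 140},{"tx": 0,"ty": -0.021,"tz": 0.009,"ax": -7.2,"ay": 0,"az": 0,"jaw": 140},{"tx": 0,"ty": -0.022,"tz": 0.007,"ax": -7.2,"ay": 0,"az": 0,"jaw": 140},{"tx": 0,"ty": -0.022,"tz": 0.004,"ax": -7.2,"ay": 0,"az": 0,"jaw": 140},{"tx": 0,"ty": -0.023,"tz": 0.001,"ax": -7.2,"ay": 0,"az": 0,"jaw": 140},{"tx": 0,"ty": -0.022,"tz": 0,"ax": -7.2,"ay": 0,"az": 0,"jaw": 140},{"tx": 0,"ty": -0.02,"tz": 0,"ax": -7,"ay": 0,"az": 0,"jaw": 140}]'

```text
time: 17.55
tool_pos: [0.4529, -0.0935, 0.1941]
tool_rot: [0.018, 0.766, 0.643, 0.012]
contact_force: [-0.7, -0.9, 1.8]
gripper_width: 0.454
```

Run:
```python
from h import *
st();grab("wrist",15);grab("top",15)
```

```text
t 17.55 p [ 0.4529 -0.0935  0.1941] yaw -9.98 z [ 0.042 -0.011 -0.999] j [-0.367 -0.362  2.045  0.004  1.416 -0.194] F [-0.7 -0.9  1.8] w 0.454
```

View pics/wrist15.png

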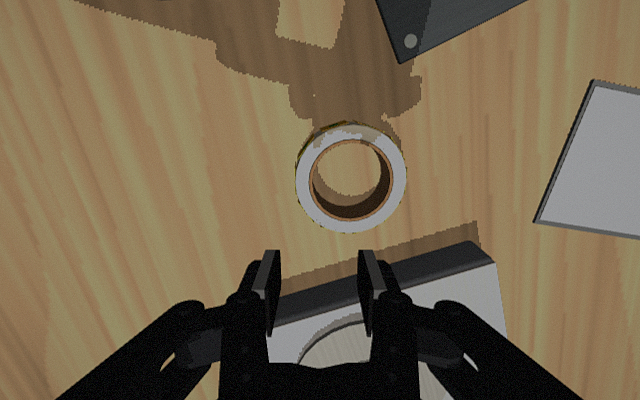

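View pics/top15.png

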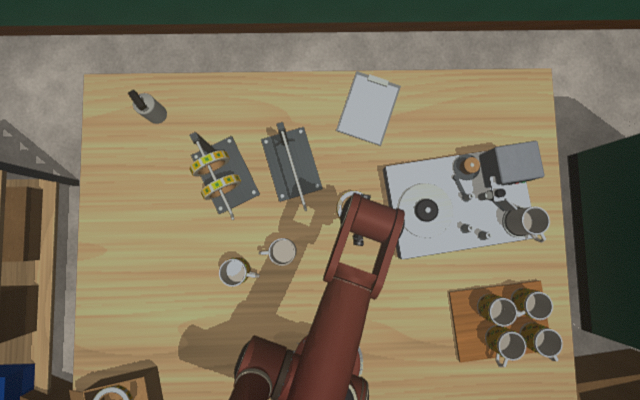

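```bash
cat >> h.py <<'E'
from scipy.optimize import least_squares
def ringfit(f,c,z,rin=.038,rout=.055,verbose=True):
    img=f["color"]; hsv=cv2.cvtColor(img,cv2.COLOR_RGB2HSV).astype(float); S=cv2.GaussianBlur(hsv[:,:,1],(3,3),0)
    out=[]
    for it in range(3):
        pts=[];pto=[]
        for a in np.radians(np.arange(0,360,5)):
            r=np.arange(.030,.065,.00025)
            px=np.array([proj(f,(c[0]+q*np.cos(a),c[1]+q*np.sin(a),z)) for q in r]).astype(np.float32)
            s=cv2.remap(S.astype(np.float32),px[:,0].reshape(-1,1),px[:,1].reshape(-1,1),cv2.INTER_LINEAR).ravel()
            g=np.gradient(cv2.GaussianBlur(s.reshape(-1,1),(1,9),0).ravel())
            i=np.where((r>.033)&(r<.043))[0]; k=i[np.argmin(g[i])]
            if g[k]<-1.5: pts.append([c[0]+r[k]*np.cos(a),c[1]+r[k]*np.sin(a)])
            i=np.where((r>.050)&(r<.060))[0]; k=i[np.argmax(g[i])]
            if g[k]>1.5: pto.append([c[0]+r[k]*np.cos(a),c[1]+r[k]*np.sin(a)])
        pts=np.array(pts);pto=np.array(pto)
        fi=least_squares(lambda v:np.hypot(*(pts-v[:2]).T)-v[2],[c[0],c[1],rin],loss="soft_l1",f_scale=.0007)
        fo=least_squares(lambda v:np.hypot(*(pto-v[:2]).T)-v[2],[c[0],c[1],rout],loss="soft_l1",f_scale=.0007)
        c=fi.x[:2]
    if verbose: print("in",len(pts),fi.x.round(4),"out",len(pto),fo.x.round(4))
    return fi.x,fo.x
E
python3 - <<'E'
from h import *
f=load("wrist",15)
print(onz(f,(351,178),.04))
ringfit(f,onz(f,(351,178),.04)[:2],.04)
T=load("top",15); print(onz(T,(349,203),.04))
E
```

```text
[ 0.49148436 -0.09344816  0.04      ]
in 72 [ 0.4908 -0.0969  0.0409] out 72 [ 0.4907 -0.0965  0.054 ]
[ 0.50626571 -0.08349313  0.04      ]
```

Run:
```python
from h import *
plan([((.4458,-.0891,.07),down(-10),4)],140)
```

```text
[{"tx": 0.001, "ty": -0.002, "tz": 0.03, "ax": 0.5, "jaw": 140.0}, {"tx": 0.001, "ty": -0.002, "tz": 0.031, "ax": 0.6, "ay": 0.1, "jaw": 140.0}, {"ty": -0.001, "tz": 0.031, "ax": 0.5, "jaw": 140.0}, {"tx": 0.001, "ty": -0.001, "tz": 0.03, "ax": 0.6, "ay": 0.1, "jaw": 140.0}]
```

move_arm --rows '[{"tx": 0.001,"ty": -0.002,"tz": 0.03,"ax": 0.7,"ay": 0,"az": 0,"jaw": 140},{"tx": 0.001,"ty": -0.002,"tz": 0.031,"ax": 0.7,"ay": 0.1,"az": 0,"jaw": 140},{"tx": 0.001,"ty": -0.001,"tz": 0.031,"ax": 0.5,"ay": 0,"az": 0,"jaw": 140},{"tx": 0.001,"ty": -0.001,"tz": 0.025,"ax": 0.5,"ay": 0.1,"az": 0,"jaw": 140},{"tx": 0,"ty": 0,"tz": 0,"ax": 0,"ay": 0,"az": 0,"jaw": 140}]'

```text
time: 18.15
tool_pos: [0.4469, -0.0884, 0.0775]
tool_rot: [0.002, 0.766, 0.642, 0.0]
contact_force: [-1.2, 0.0, 0.2]
gripper_width: 0.449
```

Run:
```python
from h import *
st();f=grab("wrist",16)
ringfit(f,(.4908,-.097),.04)
plan([((.4458,-.0891,.02),down(-10),5)],140)
```

```text
t 18.15 p [ 0.4469 -0.0884  0.0775] yaw -10.06 z [ 0.003 -0.003 -1.   ] j [-3.580e-01 -2.190e-01  2.136e+00 -2.000e-03  1.220e+00 -1.820e-01] F [-1.2  0.   0.2] w 0.449
in 71 [ 0.4907 -0.0966  0.0408] out 72 [ 0.4905 -0.096   0.0539]
[{"ty": -0.001, "tz": 0.012, "ax": 0.1, "jaw": 140.0}, {"tz": 0.012, "ax": 0.1, "jaw": 140.0}, {"ty": -0.001, "tz": 0.012, "ax": 0.1, "ay": 0.1, "jaw": 140.0}, {"tz": 0.012, "jaw": 140.0}, {"ty": -0.001, "tz": 0.011, "ax": 0.1, "ay": 0.1, "az": -0.1, "jaw": 140.0}]
```

View pics/wrist16.png

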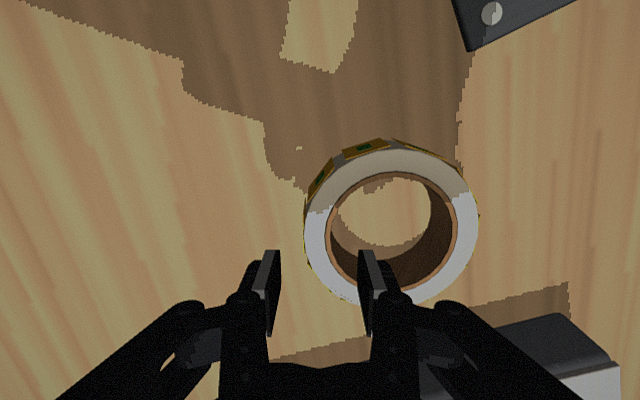

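move_arm --rows '[{"tx": 0,"ty": -0.001,"tz": 0.013,"ax": 0.1,"ay": 0.1,"az": 0,"jaw": 140},{"tx": 0,"ty": 0,"tz": 0.013,"ax": 0.1,"ay": 0,"az": 0,"jaw": 140},{"tx": 0,"ty": 0,"tz": 0.012,"ax": 0,"ay": 0,"az": 0,"jaw": 140},{"tx": 0,"ty": 0,"tz": 0.012,"ax": 0,"ay": 0,"az": 0,"jaw": 140},{"tx": 0,"ty": 0,"tz": 0.006,"ax": 0,"ay": 0,"az": 0,"jaw": 140}]'

```text
time: 18.7
tool_pos: [0.4523, -0.0908, 0.025]
tool_rot: [0.006, 0.766, 0.642, 0.003]
contact_force: [-0.3, 0.5, 0.4]
gripper_width: 0.448
```

Run:
```python
from h import *
st()
plan([((.4458,-.0891,.02),down(-10),1)],140)
```

```text
t 18.7 p [ 0.4523 -0.0908  0.025 ] yaw -10.06 z [ 0.012 -0.005 -1.   ] j [-3.590e-01 -1.220e-01  2.154e+00 -1.000e-03  1.098e+00 -1.830e-01] F [-0.3  0.5  0.4] w 0.448
[{"tx": 0.001, "ty": -0.007, "tz": 0.005, "ax": 0.7, "ay": 0.2, "az": -0.1, "jaw": 140.0}]
```

move_arm --rows '[{"tx": 0.001,"ty": -0.004,"tz": 0.002,"ax": 0.5,"ay": 0.2,"az": 0,"jaw": 140},{"tx": 0,"ty": -0.003,"tz": 0.002,"ax": 0.3,"ay": 0,"az": 0,"jaw": 140},{"tx": 0,"ty": 0,"tz": 0,"ax": 0,"ay": 0,"az": 0,"jaw": 140}]'

```text
time: 19.0
tool_pos: [0.4442, -0.0881, 0.0194]
tool_rot: [-0.002, 0.766, 0.642, -0.001]
contact_force: [0.7, -0.1, 0.1]
gripper_width: 0.451
```

Run:
```python
from h import *
st()
plan([((.4458,-.0891,.02),down(-10),1)],140)
```

```text
t 19.0 p [ 0.4442 -0.0881  0.0194] yaw -10.06 z [-0.005  0.002 -1.   ] j [-0.36  -0.121  2.164  0.     1.105 -0.185] F [ 0.7 -0.1  0.1] w 0.451
[{"tx": -0.001, "ty": 0.002, "tz": -0.001, "ax": -0.3, "ay": -0.1, "az": -0.1, "jaw": 140.0}]
```

Good; close.

move_arm --rows '[{"tx": -0.001,"ty": 0.002,"tz": 0,"ax": -0.3,"ay": -0.1,"az": 0,"jaw": 140},{"tx": 0,"ty": 0,"tz": 0,"ax": 0,"ay": 0,"az": 0,"jaw": 255},{"tx": 0,"ty": 0,"tz": 0,"ax": 0,"ay": 0,"az": 0,"jaw": 255},{"tx": 0,"ty": 0,"tz": 0,"ax": 0,"ay": 0,"az": 0,"jaw": 255},{"tx": 0,"ty": 0,"tz": 0,"ax": 0,"ay": 0,"az": 0,"jaw": 255},{"tx": 0,"ty": 0,"tz": 0,"ax": 0,"ay": 0,"az": 0,"jaw": 255}]'

```text
time: 19.6
tool_pos: [0.4467, -0.0898, 0.0205]
tool_rot: [0.001, 0.766, 0.642, 0.0]
contact_force: [0.6, -0.3, 0.2]
gripper_width: 0.174
```

Run:
```python
from h import *
st();f=grab("wrist",17)
ringfit(f,(.4908,-.097),.04)
```

```text
t 19.6 p [ 0.4467 -0.0898  0.0205] yaw -10.06 z [ 0.002 -0.001 -1.   ] j [-3.610e-01 -1.210e-01  2.162e+00 -1.000e-03  1.099e+00 -1.860e-01] F [ 0.6 -0.3  0.2] w 0.174
in 72 [ 0.4919 -0.0954  0.0402] out 71 [ 0.4911 -0.0957  0.054 ]
```

View pics/wrist17.png

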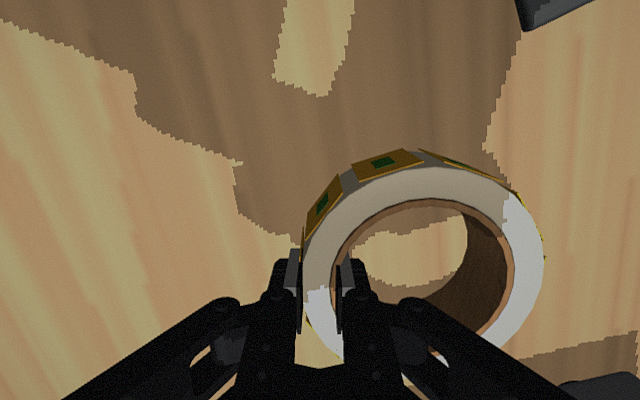

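Run:
```python
from h import *
plan([((.4467,-.0898,.16),down(-10),4),((.4313,-.3108,.16),down(-10),6)],255)
```

```text
[{"tz": -0.035, "jaw": 255.0}, {"tz": -0.035, "jaw": 255.0}, {"tz": -0.035, "ax": 0.1, "jaw": 255.0}, {"tz": -0.035, "ay": 0.1, "az": -0.1, "jaw": 255.0}, {"tx": -0.037, "ty": 0.004, "jaw": 255.0}, {"tx": -0.037, "ty": 0.004, "jaw": 255.0}, {"tx": -0.037, "ty": 0.004, "jaw": 255.0}, {"tx": -0.037, "ty": 0.004, "jaw": 255.0}, {"tx": -0.036, "ty": 0.004, "jaw": 255.0}, {"tx": -0.037, "ty": 0.003, "jaw": 255.0}]
```

move_arm --rows '[{"tx": 0,"ty": 0,"tz": -0.035,"ax": 0,"ay": 0,"az": 0,"jaw": 255},{"tx": 0,"ty": 0,"tz": -0.035,"ax": 0,"ay": 0,"az": 0,"jaw": 255},{"tx": 0,"ty": 0,"tz": -0.035,"ax": 0,"ay": 0,"az": 0,"jaw": 255},{"tx": 0,"ty": 0,"tz": -0.035,"ax": 0,"ay": 0,"az": 0,"jaw": 255},{"tx": -0.037,"ty": 0.004,"tz": 0,"ax": 0,"ay": 0,"az": 0,"jaw": 255},{"tx": -0.037,"ty": 0.004,"tz": 0,"ax": 0,"ay": 0,"az": 0,"jaw": 255},{"tx": -0.037,"ty": 0.004,"tz": 0,"ax": 0,"ay": 0,"az": 0,"jaw": 255},{"tx": -0.037,"ty": 0.004,"tz": 0,"ax": 0,"ay": 0,"az": 0,"jaw": 255}]'

```text
time: 20.45
tool_pos: [0.4348, -0.2381, 0.1636]
tool_rot: [-0.001, 0.763, 0.646, -0.001]
contact_force: [1.0, -0.5, -2.3]
gripper_width: 0.173
```

Run:
```python
from h import *
st()
plan([((.4313,-.3108,.16),down(-10),3)],255)
```

```text
t 20.45 p [ 0.4348 -0.2381  0.1636] yaw -9.51 z [-0.002  0.    -1.   ] j [-6.500e-01 -2.100e-01  1.976e+00 -1.000e-03  1.378e+00 -4.840e-01] F [ 1.  -0.5 -2.3] w 0.173
[{"tx": -0.024, "ty": 0.003, "tz": 0.001, "az": 0.2, "jaw": 255.0}, {"tx": -0.024, "ty": 0.003, "tz": 0.001, "ax": -0.1, "az": 0.1, "jaw": 255.0}, {"tx": -0.024, "ty": 0.003, "tz": 0.002, "az": 0.2, "jaw": 255.0}]
```

move_arm --rows '[{"tx": -0.024,"ty": 0.003,"tz": 0.001,"ax": 0,"ay": 0,"az": 0.2,"jaw": 255},{"tx": -0.024,"ty": 0.003,"tz": 0.001,"ax": 0,"ay": 0,"az": 0.2,"jaw": 255},{"tx": -0.02,"ty": 0.002,"tz": 0.001,"ax": 0,"ay": 0,"az": 0.1,"jaw": 255},{"tx": 0,"ty": 0,"tz": 0,"ax": 0,"ay": 0,"az": 0,"jaw": 255}]'

```text
time: 20.85
tool_pos: [0.4291, -0.3131, 0.1592]
tool_rot: [-0.001, 0.768, 0.64, -0.001]
contact_force: [0.6, 0.2, -1.4]
gripper_width: 0.169
```

Run:
```python
from h import *
st();f=grab("wrist",18);grab("top",18)
p=manip.state()["tool_pos"]
c=p[:2]+[.0452,-.0057]
ringfit(f,c,p[2]+.0195); print("exp",c)
```

```text
t 20.85 p [ 0.4291 -0.3131  0.1592] yaw -10.36 z [-0.004  0.    -1.   ] j [-0.769 -0.115  1.899 -0.003  1.36  -0.588] F [ 0.6  0.2 -1.4] w 0.169
in 72 [ 0.4745 -0.319   0.0401] out 67 [ 0.474  -0.3195  0.0541]
exp [ 0.4745543  -0.31679009]
```

View pics/wrist18.png

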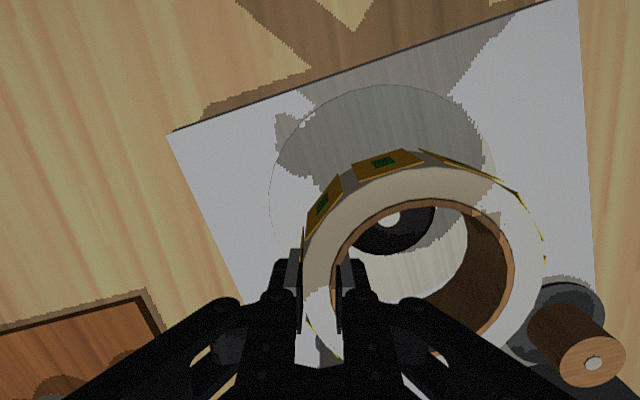

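View pics/top18.png

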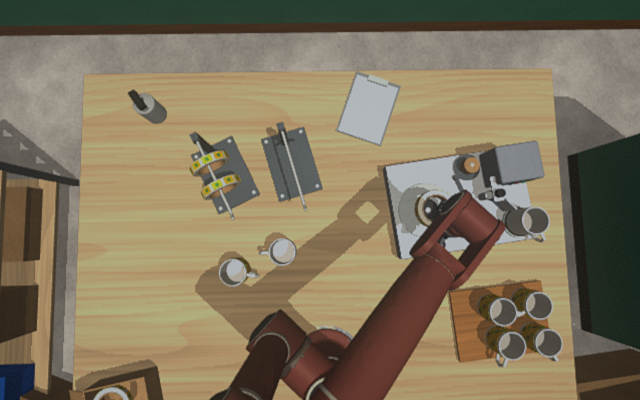

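Run:
```python
from h import *
a=cv2.imread("pics/wrist18.png")[70:260,250:510]
a=cv2.convertScaleAbs(a,alpha=1.3)
cv2.imwrite("pics/z18.png",cv2.resize(a,None,fx=3,fy=3,interpolation=cv2.INTER_CUBIC))
# hub dark mask and nut in initial views
for n,box,z in [("top",(400,185,455,235),.094),("scene",(205,255,255,295),.094)]:
    f=load(n); g=f["color"].max(2).astype(int)
    x0,y0,x1,y1=box; m=np.zeros_like(g,np.uint8); m[y0:y1,x0:x1]=(g[y0:y1,x0:x1]<85)*255
    cs,_=cv2.findContours(m,cv2.RETR_EXTERNAL,cv2.CHAIN_APPROX_NONE); c=max(cs,key=cv2.contourArea)
    pts=c.reshape(-1,2).astype(float)
    P=np.array([onz(f,p,.090)[:2] for p in pts]); (cx,cy),r=cv2.minEnclosingCircle(P.astype(np.float32))
    e=cv2.fitEllipse(c); print(n,"ellipse",e,"on .090",onz(f,e[0],.090).round(4),"r",r, "on .086",onz(f,e[0],.086).round(4))
    # nut
    m2=np.zeros_like(g,np.uint8); hull=cv2.convexHull(c); cv2.fillConvexPoly(m2,hull,255); m2=cv2.erode(m2,np.ones((3,3)))
    mm=((m2>0)&(g>130)); ys,xs=np.nonzero(mm); print("nut",len(xs),xs.mean(),ys.mean(),onz(f,(xs.mean(),ys.mean()),.100 if n=="top" else .098).round(4))
```

```text
top ellipse ((425.9488830566406, 209.696533203125), (21.375076293945312, 22.528343200683594), 95.50409698486328) on .090 [ 0.4769 -0.3162  0.09  ] r 0.03611390292644501 on .086 [ 0.4771 -0.3173  0.086 ]
nut 18 427.5 209.5 [ 0.4768 -0.3181  0.1   ]
scene ellipse ((228.59811401367188, 274.7942199707031), (20.902435302734375, 27.744600296020508), 79.611083984375) on .090 [ 0.4833 -0.321   0.09  ] r 0.03977740928530693 on .086 [ 0.4799 -0.3185  0.086 ]
nut 28 227.82142857142858 270.2142857142857 [ 0.4758 -0.316   0.098 ]
```

View pics/z18.png

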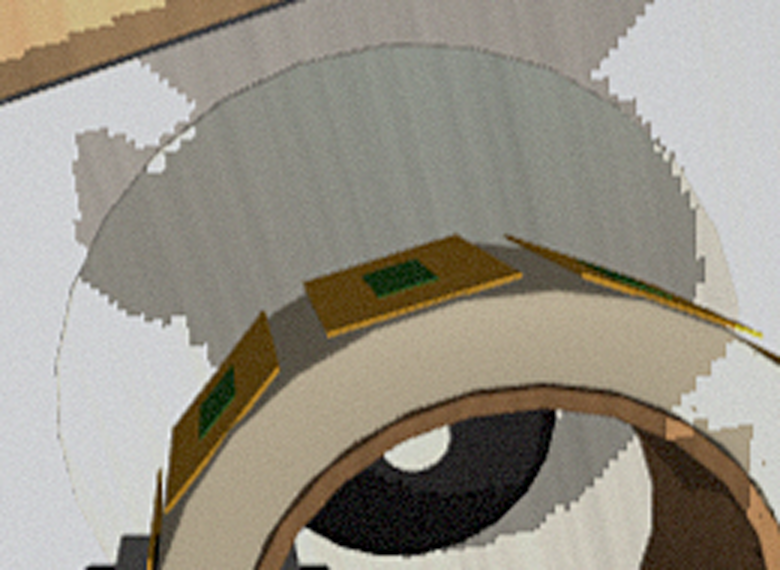

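Run:
```python
from h import *
f=load("wrist",18)
q=np.array([(58,370),(85,270),(110,215),(160,150),(215,105),(270,75),(340,52),(420,43),(500,50),(580,75),(650,120),(700,180),(735,260),(742,320)],float)
def fit(q,z,r0,free=True):
    P=np.array([onz(f,((u+.5)/3-.5+250,(v+.5)/3-.5+70),z)[:2] for u,v in q])
    g=least_squares(lambda v:np.hypot(*(P-v[:2]).T)-(v[2] if free else r0),[.477,-.316,r0],loss="soft_l1",f_scale=.001)
    print(z,free,g.x.round(4),np.round((np.hypot(*(P-g.x[:2]).T)-(g.x[2] if free else r0))*1000,1))
fit(q,.078,.085);fit(q,.078,.085,False)
h=np.array([(553,410),(552,440),(540,480),(500,520),(450,548),(400,556),(350,545),(310,525)],float)
fit(h,.089,.036,False);fit(h,.089,.036)
print(onz(f,((415)/3+250,(445)/3+70),.100))
```

```text
0.078 True [ 0.477  -0.3163  0.0845] [ 0.5 -0.6 -0.   0.3  0.2 -0.  -0.3 -0.5 -0.3  0.3  0.8  0.5  0.  -1. ]
0.078 False [ 0.477  -0.3169  0.085 ] [ 0.1 -0.8 -0.1  0.2  0.2  0.  -0.2 -0.4 -0.2  0.4  0.7  0.3 -0.3 -1.4]
0.089 False [ 0.4763 -0.316   0.036 ] [-1.5 -0.6  0.8  0.1  0.4  0.3 -0.7 -0.6]
0.089 True [ 0.477  -0.3184  0.034 ] [-0.4  0.1  0.9 -0.3 -0.1  0.  -0.4  0.4]
[ 0.47601171 -0.31868784  0.1       ]
```

Run:
```python
from h import *
plan([((.4316,-.3108,.125),down(-10),3)],255)
```

```text
[{"ty": 0.001, "tz": 0.011, "ax": -0.1, "az": -0.1, "jaw": 255.0}, {"ty": 0.001, "tz": 0.012, "ax": -0.1, "az": -0.1, "jaw": 255.0}, {"tx": 0.001, "tz": 0.011, "az": -0.1, "jaw": 255.0}]
```

move_arm --rows '[{"tx": 0.002,"ty": 0,"tz": 0.011,"ax": -0.1,"ay": 0,"az": -0.1,"jaw": 255},{"tx": 0.001,"ty": 0,"tz": 0.011,"ax": -0.1,"ay": 0,"az": -0.1,"jaw": 255},{"tx": 0,"ty": 0,"tz": 0.008,"ax": 0,"ay": 0,"az": -0.1,"jaw": 255},{"tx": 0,"ty": 0,"tz": 0,"ax": 0,"ay": 0,"az": 0,"jaw": 255}]'

```text
time: 21.35
tool_pos: [0.4297, -0.3041, 0.1253]
tool_rot: [-0.002, 0.764, 0.645, 0.0]
contact_force: [-0.2, -0.3, -3.1]
gripper_width: 0.174
```

Run:
```python
from h import *
st();f=grab("wrist",19)
p=manip.state()["tool_pos"]
c=p[:2]+[.0452,-.0057]
ringfit(f,c,p[2]+.0195); print("exp",c)
a=cv2.imread("pics/wrist19.png")[100:300,250:560]
a=cv2.convertScaleAbs(a,alpha=1.3)
cv2.imwrite("pics/z19.png",cv2.resize(a,None,fx=2.5,fy=2.5,interpolation=cv2.INTER_CUBIC))
```

```text
t 21.35 p [ 0.4297 -0.3041  0.1253] yaw -9.72 z [-0.002  0.003 -1.   ] j [-7.580e-01 -9.100e-02  1.937e+00  1.000e-03  1.299e+00 -5.890e-01] F [-0.2 -0.3 -3.1] w 0.174
in 72 [ 0.4753 -0.3088  0.0396] out 63 [ 0.4738 -0.3094  0.0536]
exp [ 0.47509339 -0.31000823]
```

View pics/z19.png

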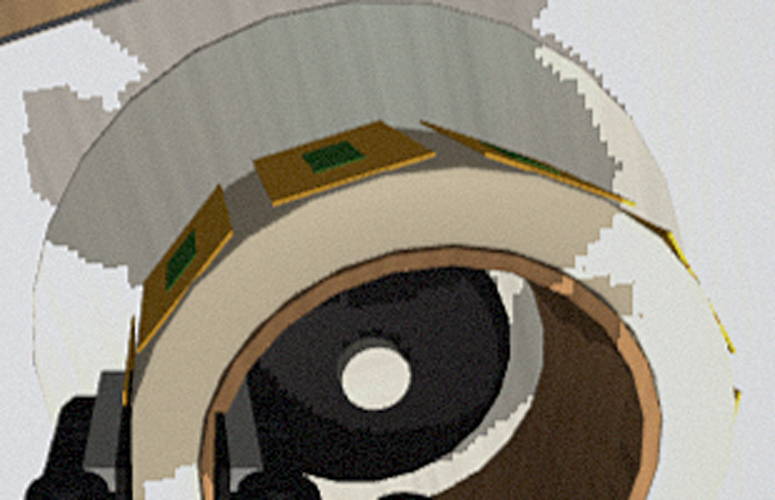

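```bash
cat >> h.py <<'E'
def cfit(f,q,z,r0,free=False,g0=(.477,-.316)):
    P=np.array([onz(f,p,z)[:2] for p in q])
    g=least_squares(lambda v:np.hypot(*(P-v[:2]).T)-(v[2] if free else r0),[*g0,r0],loss="soft_l1",f_scale=.001)
    print(z,g.x.round(4),np.round((np.hypot(*(P-g.x[:2]).T)-(g.x[2] if free else r0))*1000,1)); return g.x
E
python3 - <<'E'
from h import *
f=load("wrist",19)
c=lambda l:[((u+.5)/2.5-.5+250,(v+.5)/2.5-.5+100) for u,v in l]
cfit(f,c([(33,330),(45,240),(90,150),(220,35),(300,10),(390,2),(460,12),(530,38),(600,85),(650,150),(680,230)]),.078,.085)
cfit(f,c([(509,330),(500,390),(460,445),(400,470),(340,480),(290,468)]),.089,.036)
print(onz(f,c([(376,378)])[0],.100))
E
```

```text
0.078 [ 0.4756 -0.3177  0.085 ] [-1.  -0.5 -0.3  1.1  0.4  0.1 -0.1 -0.3 -0.1 -0.4 -0.5]
0.089 [ 0.4755 -0.3155  0.036 ] [-0.3  0.2  0.8 -1.1 -0.1  0.2]
[ 0.47583064 -0.31630195  0.1       ]
```

move_arm --rows '[{"tx": -0.004,"ty": 0.001,"tz": 0,"ax": 0,"ay": 0,"az": 0,"jaw": 255},{"tx": -0.002,"ty": 0.001,"tz": 0,"ax": 0,"ay": 0,"az": 0,"jaw": 255},{"tx": 0,"ty": 0,"tz": 0,"ax": 0,"ay": 0,"az": 0,"jaw": 255},{"tx": 0,"ty": 0,"tz": 0,"ax": 0,"ay": 0,"az": 0,"jaw": 255}]'

```text
time: 21.8
tool_pos: [0.4317, -0.3115, 0.127]
tool_rot: [-0.0, 0.764, 0.645, 0.001]
contact_force: [0.0, -0.3, -2.8]
gripper_width: 0.172
```

Run:
```python
from h import *
st();f=grab("wrist",20)
s=manip.state();p=s["tool_pos"];R=q2R(s["tool_rot"])
c=p+R.apply([.0022,.0455,0])
ringfit(f,c,p[2]+.0195); print("exp",c)
print("need tool",R.inv().apply([.4762-c[0],-.3166-c[1],0]).round(4))
```

```text
t 21.8 p [ 0.4317 -0.3115  0.127 ] yaw -9.7 z [ 0.     0.001 -1.   ] j [-7.650e-01 -8.000e-02  1.924e+00  1.000e-03  1.298e+00 -5.960e-01] F [ 0.  -0.3 -2.8] w 0.172
in 72 [ 0.4774 -0.3165  0.0397] out 63 [ 0.4762 -0.3172  0.0539]
exp [ 0.4770079  -0.31706045  0.12703615]
need tool [ 0.0003 -0.0009  0.    ]
```

move_arm --rows '[{"tx": 0,"ty": -0.001,"tz": 0.006,"ax": 0,"ay": 0,"az": 0,"jaw": 255},{"tx": 0,"ty": 0,"tz": 0.005,"ax": 0,"ay": 0,"az": 0,"jaw": 255},{"tx": 0,"ty": 0,"tz": 0,"ax": 0,"ay": 0,"az": 0,"jaw": 255}]'

```text
time: 22.15
tool_pos: [0.4308, -0.3116, 0.1155]
tool_rot: [0.0, 0.764, 0.645, 0.001]
contact_force: [-0.2, 0.6, -2.8]
gripper_width: 0.173
```

Run:
```python
from h import *
st()
s=manip.state();p=s["tool_pos"];R=q2R(s["tool_rot"])
c=p+R.apply([.0022,.0455,0])
print("need tool",R.inv().apply([.4764-c[0],-.3166-c[1],0]).round(4), "bottom",p[2]-.0205)
```

```text
t 22.15 p [ 0.4308 -0.3116  0.1155] yaw -9.71 z [ 0.001  0.001 -1.   ] j [-7.670e-01 -7.000e-02  1.934e+00  1.000e-03  1.276e+00 -5.980e-01] F [-0.2  0.6 -2.8] w 0.173
need tool [0.0005 0.0003 0.    ] bottom 0.09496585852743666
```

move_arm --rows '[{"tx": 0,"ty": 0,"tz": 0.003,"ax": 0,"ay": 0,"az": 0,"jaw": 255},{"tx": 0,"ty": 0,"tz": 0.003,"ax": 0,"ay": 0,"az": 0,"jaw": 255},{"tx": 0,"ty": 0,"tz": 0,"ax": 0,"ay": 0,"az": 0,"jaw": 255}]'

```text
time: 22.45
tool_pos: [0.4305, -0.3113, 0.1084]
tool_rot: [-0.0, 0.764, 0.645, 0.001]
contact_force: [-0.2, -0.1, -0.8]
gripper_width: 0.172
```

Run:
```python
from h import *
st()
s=manip.state();p=s["tool_pos"];R=q2R(s["tool_rot"])
c=p+R.apply([.0022,.0455,0])
print("need tool",R.inv().apply([.4764-c[0],-.3166-c[1],0]).round(4), "bottom",p[2]-.0205,s["ft_torque"].round(2))
```

```text
t 22.45 p [ 0.4305 -0.3113  0.1084] yaw -9.71 z [ 0.     0.001 -1.   ] j [-7.670e-01 -6.100e-02  1.939e+00  1.000e-03  1.264e+00 -5.980e-01] F [-0.2 -0.1 -0.8] w 0.172
need tool [0.0003 0.0006 0.    ] bottom 0.08792731064929406 [-0.    0.08 -0.02]
```

move_arm --rows '[{"tx": 0,"ty": 0.001,"tz": 0.003,"ax": 0,"ay": 0,"az": 0,"jaw": 255},{"tx": 0,"ty": 0,"tz": 0.003,"ax": 0,"ay": 0,"az": 0,"jaw": 255},{"tx": 0,"ty": 0,"tz": 0,"ax": 0,"ay": 0,"az": 0,"jaw": 255}]'

```text
time: 22.75
tool_pos: [0.4314, -0.3112, 0.1018]
tool_rot: [-0.001, 0.764, 0.645, 0.0]
contact_force: [0.4, 0.1, -1.8]
gripper_width: 0.171
```

Run:
```python
from h import *
st()
s=manip.state();p=s["tool_pos"]
print("bottom",p[2]-.0205,s["ft_torque"].round(2))
```

```text
t 22.75 p [ 0.4314 -0.3112  0.1018] yaw -9.7 z [-0.     0.002 -1.   ] j [-7.650e-01 -5.100e-02  1.942e+00  1.000e-03  1.253e+00 -5.960e-01] F [ 0.4  0.1 -1.8] w 0.171
bottom 0.0813340560818712 [-0.02  0.07  0.04]
```

move_arm --rows '[{"tx": 0,"ty": 0,"tz": 0.002,"ax": 0,"ay": 0,"az": 0,"jaw": 255},{"tx": 0,"ty": 0,"tz": 0.002,"ax": 0,"ay": 0,"az": 0,"jaw": 255},{"tx": 0,"ty": 0,"tz": 0,"ax": 0,"ay": 0,"az": 0,"jaw": 255}]'

```text
time: 23.05
tool_pos: [0.4316, -0.3114, 0.0986]
tool_rot: [-0.001, 0.764, 0.645, 0.0]
contact_force: [-1.1, 1.6, -1.3]
gripper_width: 0.171
```

Run:
```python
from h import *
st()
```

```text
t 23.05 p [ 0.4316 -0.3114  0.0986] yaw -9.68 z [-0.     0.002 -1.   ] j [-7.650e-01 -4.600e-02  1.943e+00  1.000e-03  1.247e+00 -5.970e-01] F [-1.1  1.6 -1.3] w 0.171
```

move_arm --rows '[{"tx": 0,"ty": 0,"tz": 0,"ax": 0,"ay": 0,"az": 0,"jaw": 165},{"tx": 0,"ty": 0,"tz": 0,"ax": 0,"ay": 0,"az": 0,"jaw": 165},{"tx": 0,"ty": 0,"tz": 0,"ax": 0,"ay": 0,"az": 0,"jaw": 165},{"tx": 0,"ty": 0,"tz": -0.02,"ax": 0,"ay": 0,"az": 0,"jaw": 165},{"tx": 0,"ty": 0,"tz": -0.03,"ax": 0,"ay": 0,"az": 0,"jaw": 165},{"tx": 0,"ty": 0,"tz": -0.04,"ax": 0,"ay": 0,"az": 0,"jaw": 165},{"tx": 0.03,"ty": -0.03,"tz": -0.02,"ax": 0,"ay": 0,"az": 0,"jaw": 165},{"tx": 0.04,"ty": -0.02,"tz": 0,"ax": 0,"ay": 0,"az": 0,"jaw": 165},{"tx": 0.04,"ty": -0.02,"tz": 0,"ax": 0,"ay": 0,"az": 0,"jaw": 165}]'

```text
time: 23.95
tool_pos: [0.3822, -0.1931, 0.2149]
tool_rot: [0.002, 0.766, 0.642, 0.001]
contact_force: [0.8, 1.0, -0.3]
gripper_width: 0.353
```

Run:
```python
from h import *
st();f=grab("wrist",21);g=grab("scene",21);T=grab("top",21)
ringfit(f,(.4765,-.3166),.118)
a=cv2.imread("pics/scene21.png")[220:340,150:330]
cv2.imwrite("pics/z21.png",cv2.resize(a,None,fx=4,fy=4))
```

```text
t 23.95 p [ 0.3822 -0.1931  0.2149] yaw -10.07 z [ 0.005 -0.002 -1.   ] j [-6.430e-01 -4.450e-01  2.070e+00  2.000e-03  1.512e+00 -4.670e-01] F [ 0.8  1.  -0.3] w 0.353
in 72 [ 0.4776 -0.3155  0.0392] out 67 [ 0.4758 -0.3159  0.0537]
```

View pics/z21.png

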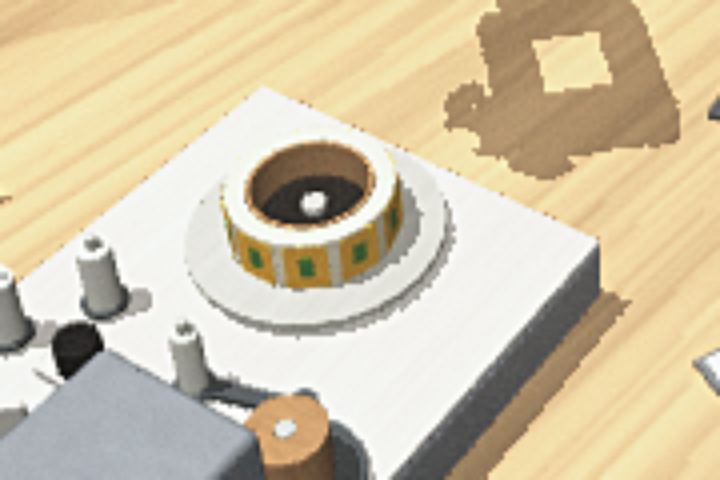

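View pics/wrist21.png

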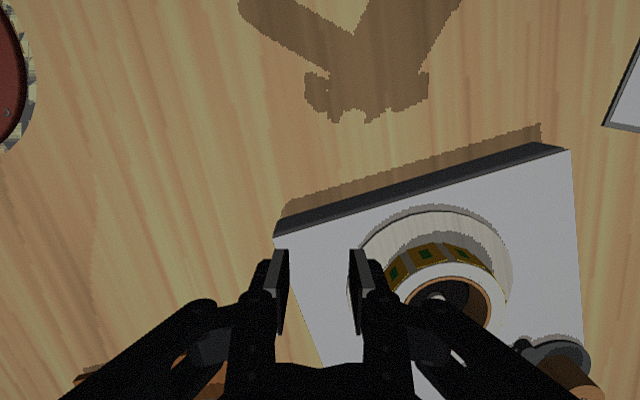

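View pics/top21.png

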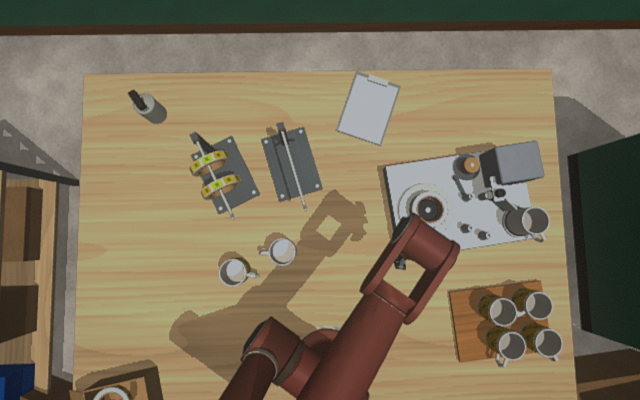

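move_arm --rows '[{"tx": 0,"ty": 0,"tz": 0,"ax": 0,"ay": 0,"az": 0,"jaw": 165},{"tx": 0,"ty": 0,"tz": 0,"ax": 0,"ay": 0,"az": 0,"jaw": 165}]'

```text
time: 24.3
tool_pos: [0.3827, -0.1933, 0.2147]
tool_rot: [0.003, 0.765, 0.644, 0.001]
contact_force: [-0.7, -0.3, -0.4]
gripper_width: 0.352
```

Run:
```python
from h import *
g=grab("scene",22)
# height of reel's top: ring fit in scene at assumed heights
for z in (.118,.122): ringfit(g,(.4768,-.316),z)
a=cv2.imread("pics/scene22.png")[120:240,310:450]
cv2.imwrite("pics/z22.png",cv2.resize(a,None,fx=4,fy=4))
```

```text
in 72 [ 0.4788 -0.3185  0.0414] out 48 [ 0.478  -0.3175  0.056 ]
in 72 [ 0.4822 -0.3211  0.0413] out 48 [ 0.4813 -0.32    0.0557]
```

View pics/z22.png

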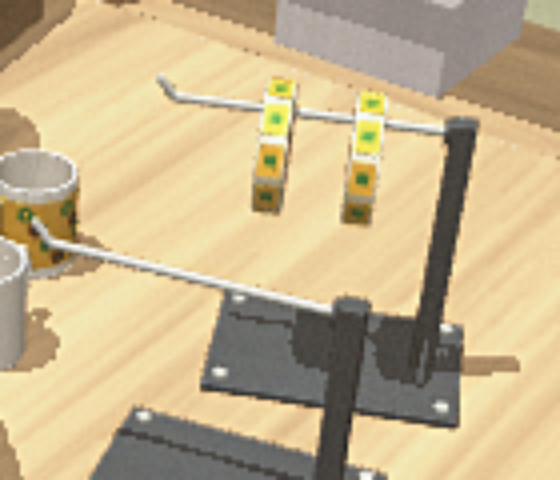

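Both narrow reels hang on the spare arm at about (275,115) and (368,130) in the crop. The scene fit at z = 0.118 agrees with the hub to about 2 mm, so the reel is fully down. Handing in.

Run:
```python
from plant import manip
print(manip.job_done())
```

```text
the job is handed in; nothing more can be done
None
```

I handed the job in at about 24 s of the 72 s allowed; the hand-in reports no verdict. Both narrow reels now hang on the spare hook. I took the wide reel down, laid it flat on the bench, let go, gripped it again by its wall and lowered it over the labeller's hub.

- **Wide reel:** after letting go, the wrist camera put its centre at about (0.477, -0.316), within roughly 1 mm of the measured hub axis. The scene camera put it within about 3 mm when I took the top face at its seated height of 118 mm. In the scene picture it looks flat and fully down. I judged that by eye and from the fits, not by measuring its tilt.
- **Narrow reels:** the last picture shows both hanging on the spare arm, well apart. I did not measure their positions afterwards.
- **Robot and mugs:** the gripper stood clear of everything with about zero force. The last top view shows the two bench mugs in the same places as in the first one.
- **Disagreements:** at the start the scene camera put the hub up to about 8 mm from the top camera's estimate, so I relied on the top and wrist views. Just above the hub a small correction overshot by about 7 mm; I measured that and corrected it before lowering.

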